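Warm the wax pot and load the mosaic jig

TASK

Switch the hot plate on with its red lever, then slide the covered wax pot along the plate, without lifting it, from the white ring so that it stands centred on the red ring. Next lay every mosaic plaque on the bench flat and fully down in a pocket of its own in the green jig; only when all are in, slide the pot over to stand centred on the yellow ring, again without lifting it, and then switch the hot plate off. Leave the other things on the bench where they are.

Things in the scene. Friction and masses are not known exactly. Their poses are not given: they have to be found in the camera images.
- pot: covered copper wax pot, 0.45 to 0.75 kg, low cylinder 110 mm across with a fixed lid (lid top 44 mm above the foot); on the lid, over the pot's axis, stands an upright wooden grip block 66 mm long (along the pot's x), 16 mm wide (y), reaching from the lid to 78 mm above the foot. Origin at the centre of the pot's foot, z up. Starts on the white ring
- hotplate: dark iron hot plate, flat slab 250 (x) x 370 (y) mm, top 30 mm above the bench, fixed; origin at the centre of its underside; y along its length. On its right (-y) end a grey control box with the red switch lever, the box 30 mm high
- ring_white: white painted ring with a small centre cross, on top of the hot plate (30 mm above the bench), 118 mm across (the pot's foot is 110 mm across), flush, no obstacle; origin at its centre. The three rings lie in one row along the hot plate's length (y), about 118 mm apart, in any order; parking place
- ring_red: red painted ring with a small centre cross, on top of the hot plate (30 mm above the bench), 118 mm across (the pot's foot is 110 mm across), flush, no obstacle; origin at its centre. The three rings lie in one row along the hot plate's length (y), about 118 mm apart, in any order; heating place
- ring_yellow: yellow painted ring with a small centre cross, on top of the hot plate (30 mm above the bench), 118 mm across (the pot's foot is 110 mm across), flush, no obstacle; origin at its centre. The three rings lie in one row along the hot plate's length (y), about 118 mm apart, in any order; keep-warm place
- switch (a joint): red toggle lever on the hot plate's control box, rad: 0 = off, leaning towards the robot (hot plate's -x) 0.5 rad from upright; 1.0 = on, leaning away (+x) 0.5 rad from upright; stays where it is left, light friction. It may start slightly off 0
- switch_tip (a point): top end of the switch lever's red stick, centre of its red ball, 26 mm across; the ball swings on a 70 mm arm about a level axis (hot plate's y) 52 mm above the bench, so it stands 113 mm above the bench when fully on or off and 122 mm half way, and travels 67 mm along the hot plate's x; pushed with 1 to 2 N; the block under it is 70 (x) x 50 (y) mm, top 55 mm above the bench
- jig: mounting jig, wooden block with a green-painted top and bare plywood pocket floors, 290 (x) x 210 (y) x 18 (z) mm, fixed, with six rectangular pockets 55 (x) x 85 (y) mm, 8 mm deep, three rows along x by two along y; origin at the centre of its underside
- pocket0 (a point): centre of the floor of jig pocket 0 (10 mm above the bench, 8 mm below the jig's top face); pocket's 55 mm along the jig's x, 85 mm along its y; neighbours are 100 mm apart both ways
- pocket1 (a point): centre of the floor of jig pocket 1 (10 mm above the bench, 8 mm below the jig's top face); pocket's 55 mm along the jig's x, 85 mm along its y; neighbours are 100 mm apart both ways
- pocket2 (a point): centre of the floor of jig pocket 2 (10 mm above the bench, 8 mm below the jig's top face); pocket's 55 mm along the jig's x, 85 mm along its y; neighbours are 100 mm apart both ways
- pocket3 (a point): centre of the floor of jig pocket 3 (10 mm above the bench, 8 mm below the jig's top face); pocket's 55 mm along the jig's x, 85 mm along its y; neighbours are 100 mm apart both ways
- pocket4 (a point): centre of the floor of jig pocket 4 (10 mm above the bench, 8 mm below the jig's top face); pocket's 55 mm along the jig's x, 85 mm along its y; neighbours are 100 mm apart both ways
- pocket5 (a point): centre of the floor of jig pocket 5 (10 mm above the bench, 8 mm below the jig's top face); pocket's 55 mm along the jig's x, 85 mm along its y; neighbours are 100 mm apart both ways
- plaque0: marble mosaic plaque: flat block 50 (x) x 80 (y) x 24 (z, thick) mm, about 0.25 kg, chequered mosaic face up, blue and white; origin at the centre of its underside, z up; x is the short side. It may be absent (None). Starts flat on the bench; gripped across its 50 mm width from above. All plaques fit all pockets, either way round
- plaque1: marble mosaic plaque: flat block 50 (x) x 80 (y) x 24 (z, thick) mm, about 0.25 kg, chequered mosaic face up, terracotta and white; origin at the centre of its underside, z up; x is the short side. It may be absent (None). Starts flat on the bench; gripped across its 50 mm width from above. All plaques fit all pockets, either way round
- plaque2: marble mosaic plaque: flat block 50 (x) x 80 (y) x 24 (z, thick) mm, about 0.25 kg, chequered mosaic face up, green and white; origin at the centre of its underside, z up; x is the short side. It may be absent (None). Starts flat on the bench; gripped across its 50 mm width from above. All plaques fit all pockets, either way round
- plaque3: marble mosaic plaque: flat block 50 (x) x 80 (y) x 24 (z, thick) mm, about 0.25 kg, chequered mosaic face up, brass-yellow and white; origin at the centre of its underside, z up; x is the short side. It may be absent (None). Starts flat on the bench; gripped across its 50 mm width from above. All plaques fit all pockets, either way round
- plaque4: marble mosaic plaque: flat block 50 (x) x 80 (y) x 24 (z, thick) mm, about 0.25 kg, chequered mosaic face up, black and white; origin at the centre of its underside, z up; x is the short side. It may be absent (None). Starts flat on the bench; gripped across its 50 mm width from above. All plaques fit all pockets, either way round
- tin: bystander: small round tin, 54 mm across, 42 mm high, standing among the plaques; origin under its centre
- offcut: bystander: brick-red stone offcut 45 x 60 x 38 mm lying just beyond the plaques; origin under its centre
Mind the look-alikes: they are no part of the job. Of the things that look like the pot, the smaller one is meant.

How it is judged:
On the way, in this order (a step that is already met when the one before it is completed fails the run):
1. the hot plate is switched on (value of joint switch above 0.8 rad), for 0.2 s.
2. the pot stands on the red ring (horizontal distance between pot and ring_red below 0.012 m and z of pot in the frame of hotplate below 0.034 m and angle between pot's own z axis and vertical below 0.06 rad and linear speed of pot below 0.02 m/s), for 0.2 s.
3. every plaque lies seated in a pocket of the jig (((horizontal distance between plaque0 and pocket0 below 0.006 m and z of plaque0 in the frame of pocket0 below 0.003 m and angle between the x axis of plaque0 and the x axis of jig, either way round below 0.09 rad) or (horizontal distance between plaque0 and pocket1 below 0.006 m and z of plaque0 in the frame of pocket1 below 0.003 m and angle between the x axis of plaque0 and the x axis of jig, either way round below 0.09 rad) or (horizontal distance between plaque0 and pocket2 below 0.006 m and z of plaque0 in the frame of pocket2 below 0.003 m and angle between the x axis of plaque0 and the x axis of jig, either way round below 0.09 rad) or (horizontal distance between plaque0 and pocket3 below 0.006 m and z of plaque0 in the frame of pocket3 below 0.003 m and angle between the x axis of plaque0 and the x axis of jig, either way round below 0.09 rad) or (horizontal distance between plaque0 and pocket4 below 0.006 m and z of plaque0 in the frame of pocket4 below 0.003 m and angle between the x axis of plaque0 and the x axis of jig, either way round below 0.09 rad) or (horizontal distance between plaque0 and pocket5 below 0.006 m and z of plaque0 in the frame of pocket5 below 0.003 m and angle between the x axis of plaque0 and the x axis of jig, either way round below 0.09 rad)) and angle between each of plaque0, plaque1, plaque2, plaque3, plaque4's own z axis and vertical below 0.06 rad and linear speed of each of plaque0, plaque1, plaque2, plaque3, plaque4 below 0.02 m/s and ((horizontal distance between plaque1 and pocket0 below 0.006 m and z of plaque1 in the frame of pocket0 below 0.003 m and angle between the x axis of plaque1 and the x axis of jig, either way round below 0.09 rad) or (horizontal distance between plaque1 and pocket1 below 0.006 m and z of plaque1 in the frame of pocket1 below 0.003 m and angle between the x axis of plaque1 and the x axis of jig, either way round below 0.09 rad) or (horizontal distance between plaque1 and pocket2 below 0.006 m and z of plaque1 in the frame of pocket2 below 0.003 m and angle between the x axis of plaque1 and the x axis of jig, either way round below 0.09 rad) or (horizontal distance between plaque1 and pocket3 below 0.006 m and z of plaque1 in the frame of pocket3 below 0.003 m and angle between the x axis of plaque1 and the x axis of jig, either way round below 0.09 rad) or (horizontal distance between plaque1 and pocket4 below 0.006 m and z of plaque1 in the frame of pocket4 below 0.003 m and angle between the x axis of plaque1 and the x axis of jig, either way round below 0.09 rad) or (horizontal distance between plaque1 and pocket5 below 0.006 m and z of plaque1 in the frame of pocket5 below 0.003 m and angle between the x axis of plaque1 and the x axis of jig, either way round below 0.09 rad)) and ((horizontal distance between plaque2 and pocket0 below 0.006 m and z of plaque2 in the frame of pocket0 below 0.003 m and angle between the x axis of plaque2 and the x axis of jig, either way round below 0.09 rad) or (horizontal distance between plaque2 and pocket1 below 0.006 m and z of plaque2 in the frame of pocket1 below 0.003 m and angle between the x axis of plaque2 and the x axis of jig, either way round below 0.09 rad) or (horizontal distance between plaque2 and pocket2 below 0.006 m and z of plaque2 in the frame of pocket2 below 0.003 m and angle between the x axis of plaque2 and the x axis of jig, either way round below 0.09 rad) or (horizontal distance between plaque2 and pocket3 below 0.006 m and z of plaque2 in the frame of pocket3 below 0.003 m and angle between the x axis of plaque2 and the x axis of jig, either way round below 0.09 rad) or (horizontal distance between plaque2 and pocket4 below 0.006 m and z of plaque2 in the frame of pocket4 below 0.003 m and angle between the x axis of plaque2 and the x axis of jig, either way round below 0.09 rad) or (horizontal distance between plaque2 and pocket5 below 0.006 m and z of plaque2 in the frame of pocket5 below 0.003 m and angle between the x axis of plaque2 and the x axis of jig, either way round below 0.09 rad)) and ((horizontal distance between plaque3 and pocket0 below 0.006 m and z of plaque3 in the frame of pocket0 below 0.003 m and angle between the x axis of plaque3 and the x axis of jig, either way round below 0.09 rad) or (horizontal distance between plaque3 and pocket1 below 0.006 m and z of plaque3 in the frame of pocket1 below 0.003 m and angle between the x axis of plaque3 and the x axis of jig, either way round below 0.09 rad) or (horizontal distance between plaque3 and pocket2 below 0.006 m and z of plaque3 in the frame of pocket2 below 0.003 m and angle between the x axis of plaque3 and the x axis of jig, either way round below 0.09 rad) or (horizontal distance between plaque3 and pocket3 below 0.006 m and z of plaque3 in the frame of pocket3 below 0.003 m and angle between the x axis of plaque3 and the x axis of jig, either way round below 0.09 rad) or (horizontal distance between plaque3 and pocket4 below 0.006 m and z of plaque3 in the frame of pocket4 below 0.003 m and angle between the x axis of plaque3 and the x axis of jig, either way round below 0.09 rad) or (horizontal distance between plaque3 and pocket5 below 0.006 m and z of plaque3 in the frame of pocket5 below 0.003 m and angle between the x axis of plaque3 and the x axis of jig, either way round below 0.09 rad)) and ((horizontal distance between plaque4 and pocket0 below 0.006 m and z of plaque4 in the frame of pocket0 below 0.003 m and angle between the x axis of plaque4 and the x axis of jig, either way round below 0.09 rad) or (horizontal distance between plaque4 and pocket1 below 0.006 m and z of plaque4 in the frame of pocket1 below 0.003 m and angle between the x axis of plaque4 and the x axis of jig, either way round below 0.09 rad) or (horizontal distance between plaque4 and pocket2 below 0.006 m and z of plaque4 in the frame of pocket2 below 0.003 m and angle between the x axis of plaque4 and the x axis of jig, either way round below 0.09 rad) or (horizontal distance between plaque4 and pocket3 below 0.006 m and z of plaque4 in the frame of pocket3 below 0.003 m and angle between the x axis of plaque4 and the x axis of jig, either way round below 0.09 rad) or (horizontal distance between plaque4 and pocket4 below 0.006 m and z of plaque4 in the frame of pocket4 below 0.003 m and angle between the x axis of plaque4 and the x axis of jig, either way round below 0.09 rad) or (horizontal distance between plaque4 and pocket5 below 0.006 m and z of plaque4 in the frame of pocket5 below 0.003 m and angle between the x axis of plaque4 and the x axis of jig, either way round below 0.09 rad))), for 0.2 s.
4. the pot stands on the yellow ring (horizontal distance between pot and ring_yellow below 0.012 m and z of pot in the frame of hotplate below 0.034 m and angle between pot's own z axis and vertical below 0.06 rad and linear speed of pot below 0.02 m/s), for 0.2 s.
5. the hot plate is switched off (value of joint switch below 0.2 rad), for 0.2 s.
At the end, for the whole second after the job is handed in: The pot stands upright and at rest on the hot plate, its centre within 12 mm of the yellow ring's centre; every plaque present lies flat in a pocket, within 6 mm of the pocket's centre, its underside within 3 mm of the floor, square to the jig within 0.09 rad; the switch reads below 0.2 rad (off) (all of step 3 and all of step 4 and value of joint switch below 0.2 rad); the robot touches nothing.
It fails at once if the pot is lifted more than 10 mm off the hot plate (z of pot in the frame of hotplate above 0.04 m).
It fails at once if the pot is tipped (angle between pot's own z axis and vertical above 0.35 rad).
It fails at once if a bystander is shifted by more than 40 mm (distance of any of tin, offcut from where it was at the start of the episode above 0.04 m).
Of plaque0, plaque1, plaque2, plaque3, plaque4 only 3 to 5 are there at a start; the rules pass over those that are not, and their reading is None.
At some moment in a run one of pot, plaque0, plaque1, plaque2, plaque3, plaque4 may be knocked a few centimetres aside while the robot is not near it.
Once in a run the grip may slacken for a moment while it holds something.
It also fails if it takes over 208 s, if anything falls off the work surface, if the arm or the gripper's body presses on something with over 40 N, if the wrist force passes 120 N, or if a joint passes its speed limit or range.

ROBOT

A 6-joint arm with a two-finger parallel gripper is mounted at the origin on the work surface. World frame = base frame: x ahead of the robot, y to its left, z up, the work surface at z = 0. Lengths are in m, angles in rad, forces in N, time in s.
With the tool pointing down it reaches from about 0.35 to 0.85 m from the base axis. Payload 8.1 kg.
Tool frame: the origin (TCP) lies between the finger pads; the fingertips stand 19 mm ahead of it and the grasp point (between the pads) is the TCP (ctrl.tips_ahead is the distance from the TCP to the fingertips, in m); z points along the fingers, y is the direction in which the jaws open and shut (so a half turn about z gives the same grasp; the last joint's range is limited). The gripper opens to 93 mm and grips with 3 to 60 N. Pads are 15 mm wide; open, the fingers measure 128 mm over their backs; the gripper's body (75 mm by 188 mm) begins 65 mm behind the grasp point.
Start: joints at [1.215, 0.13, 1.488, -0, 1.523, -0.085], TCP at [0.16, 0.578, 0.217] pointing down, gripper open.
Joint ranges: [-2.96, 2.96], [-0.89, 2.26], [0.02, 2.5], [-1.34, 4.48], [0, 2.73], [-2.66, 2.66]. Speed limits (rad/s): [2.39, 2.39, 2.79, 3.14, 3.14, 3.14].

INTERFACE

Orientations are given as a rotation vector (axis times angle).
In Python, from plant import ctrl gives the robot as it stands.
- The arm moves only by the shell command python3 -m jog 'ROWS' [OPENING] [FORCE]. ROWS is text: rows parted by semicolons, each of 4 numbers parted by spaces: the shift along the world's x, y, z in m, then the turn about the world's z in degrees. A call has 1 to 10 rows; each row is the pose to reach, as a shift and turn from the pose commanded when the call began; what a row does not reach only later rows make up. A row lasts 1/8 s, in which the tool goes at most 62.5 mm and 10.7 degrees, less where a joint would pass 70% of its speed; a pose out of reach is approached as far as the arm can. A call with a gripper value outside its range is refused whole. OPENING is the opening, from -1 (shut) to 1 (fully open), set as the call begins (- or left out, the last holds). The fingers move at their own pace and stop on an object; FORCE is the grip in N (left out, the last holds). Time passes only in rows, so rows that repeat a pose let the fingers close. It gives the time, the measured TCP pose, the force and the opening at its end, in the units of the state.
- ctrl.sense(): the state, without advancing time (a new reading comes with each control period).
- ctrl.grab_frame(name): name is "scene" or "top" or "wrist"; returns (picture, depth): 420x560x3 uint8, red, green, blue; 420x560 float32, m along the optical axis (not along the pixel's ray), 0 where there is no reading.
- ctrl.camera_info(name): a dict with "intrinsics" (3x3 intrinsics, pixels), "view" (4x4, takes a point from world to camera coordinates); the wrist camera has in their place "T_tool_cam" (4x4, takes a point from camera to tool coordinates, whose origin is the TCP and whose axes are the flange's). Camera axes: x right, y up, looking along -z (the intrinsics and any distortion apply to the point x, -y, -z); pixel columns grow to the right and rows downward; lengths in m; the calibration is good to about 2 mm. A picture is of the moment at which its call begins: read the wrist's pose just before it. camera_info takes no time and is no camera call.
- ctrl.hand_in(): hands the job in, once; it reports no verdict.
Trained networks look in the newest picture that a camera, given by its name, has taken for a name from the list of things; names that differ only in an ending like _2 or _b are one class to them, and where a whole thing is asked for, a point or a joint stands for the part that bears it (a point fixed in the world has none). Each returns a list of dicts, best first, with "conf" (0 to 1); they miss things now and then, are a little off and sometimes report something else, mostly with a low value. They report only what shows in the picture. A call takes as long as a camera call. They do not tell look-alikes from the thing itself.
- ctrl.regions_of(thing, camera): "mask" (420x560 bool, what is visible of it) and "extent" ([centre column, centre row, width, height] in pixels, round what is visible of it).
The state is a dict: "time_s": time; "joints": joint angles; "qvel": joint speeds; "tau": joint torques, N m; "eef_pos": TCP position; "eef_rot": TCP orientation; "ft_force": force on the tool from outside, world axes, zero at the start; "ft_torque": the same for the moment, N m; "width": finger opening in m.
Only numpy, scipy, OpenCV 4.12 (cv2) and the standard library are available. Lean on these libraries where they do the work, as an engineer would, in place of code of your own. Each camera call takes 0.05 s, during which the arm holds its last target.

## Working session

There is one attempt and no reset: what is moved stays moved. The work goes in short steps, Python scripts to look and compute and a shell command to move; the robot and the scene stay as the last step left them, time stands still between calls to the robot, and variables do not carry over. Pictures are saved under pics/ and viewed, and the job is handed in when it is done.

```bash
ls; mkdir -p pics
python3 - <<'E'
from plant import ctrl
import cv2,numpy as np
print(ctrl.sense())
for n in ("scene","top","wrist"):
    im,d=ctrl.grab_frame(n); cv2.imwrite(f"pics/{n}0.png",im[:,:,::-1]); np.savez(f"/tmp/{n}0.npz",im=im,d=d)
    print(n,ctrl.camera_info(n))
E
```

```text
pics
{'time_s': 0.0, 'joints': array([ 1.21462126e+00,  1.31123075e-01,  1.48924729e+00, -1.60440353e-05,
        1.52296703e+00, -8.53959374e-02]), 'qvel': array([ 1.15803523e-03, -6.04510631e-04, -1.38714071e-03, -3.33850566e-04,
       -9.66071682e-04, -4.76400821e-06]), 'tau': array([-3.11866033e-04, -5.59822190e+01, -4.91763926e+01,  7.66627654e-02,
        3.49953223e-02, -1.27782032e-04]), 'eef_pos': array([0.16028046, 0.57762955, 0.21562774]), 'eef_rot': array([-4.23989787e-01, -3.11247932e+00,  2.67930604e-03]), 'ft_force': array([ 0.60595762, -0.53717093, -0.83066466]), 'ft_torque': array([ 0.02714458,  0.0183047 , -0.00033953]), 'width': 0.0929731673921375}
scene {'intrinsics': array([[442.66370282,   0.        , 285.29088522],
       [  0.        , 442.66370282, 215.63487671],
       [  0.        ,   0.        ,   1.        ]]), 'view': array([[ 0.32162532,  0.94667422,  0.01910701, -0.22802147],
       [-0.72903225,  0.23470564,  0.64298152,  0.29246021],
       [ 0.60420951, -0.22072877,  0.76564331, -1.35859882],
       [ 0.        ,  0.        ,  0.        ,  1.      
[... 266 characters left out ...]
449, -0.0199115 ,  0.06846946, -0.4796662 ],
       [-0.06793181,  0.02652982,  0.99733717, -1.12663702],
       [ 0.        ,  0.        ,  0.        ,  1.        ]])}
wrist {'intrinsics': array([[340.90966758,   0.        , 280.14146934],
       [  0.        , 340.90966758, 209.30070755],
       [  0.        ,   0.        ,   1.        ]]), 'T_tool_cam': array([[-4.46031157e-04,  9.71546219e-01,  2.36849626e-01,
         6.54360118e-02],
       [ 9.99999853e-01,  3.60697573e-04,  4.03617813e-04,
        -4.28261566e-04],
       [ 3.06702275e-04,  2.36849772e-01, -9.71546238e-01,
        -1.68386678e-01],
       [ 0.00000000e+00,  0.00000000e+00,  0.00000000e+00,
         1.00000000e+00]])}
```

View pics/scene0.png

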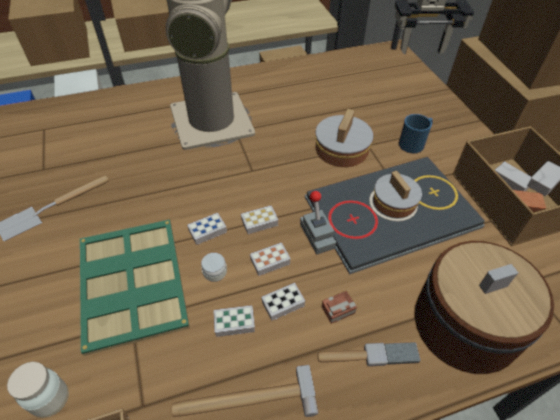

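View pics/top0.png

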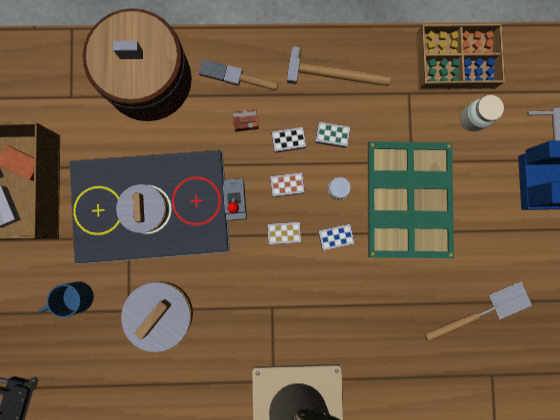

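View pics/wrist0.png

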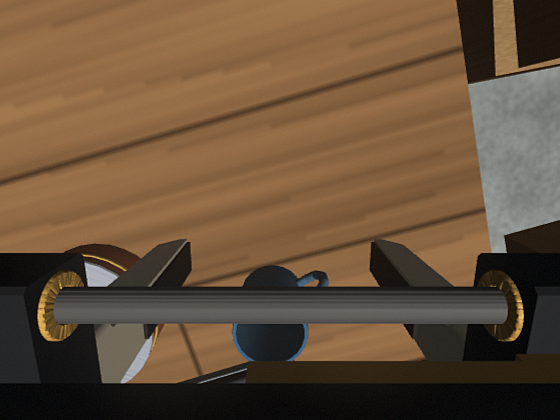

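```bash
cat > h.py <<'E'
from plant import ctrl
import cv2,numpy as np
from scipy.spatial.transform import Rotation as R
def cam2world(name):
    i=ctrl.camera_info(name)
    if name=="wrist":
        s=ctrl.sense(); T=np.eye(4); T[:3,:3]=R.from_rotvec(s["eef_rot"]).as_matrix(); T[:3,3]=s["eef_pos"]
        return i["intrinsics"],T@i["T_tool_cam"]
    return i["intrinsics"],np.linalg.inv(i["view"])
def rays(K,px):
    px=np.atleast_2d(np.asarray(px,float))
    return np.c_[(px[:,0]-K[0,2])/K[0,0],-(px[:,1]-K[1,2])/K[1,1],-np.ones(len(px))]
def onplane(KT,px,z):
    K,T=KT; r=rays(K,px)@T[:3,:3].T; o=T[:3,3]
    return o+r*((z-o[2])/r[:,2])[:,None]
def pts(KT,d,mask):
    K,T=KT; v,u=np.nonzero(mask&(d>0)); return rays(K,np.c_[u,v])*d[v,u][:,None]@T[:3,:3].T+T[:3,3],np.c_[u,v]
def proj(KT,P):
    K,T=KT; c=(np.atleast_2d(P)-T[:3,3])@T[:3,:3]; 
    return np.c_[K[0,2]+K[0,0]*c[:,0]/-c[:,2],K[1,2]-K[1,1]*c[:,1]/-c[:,2]]
def yaw():
    m=R.from_rotvec(ctrl.sense()["eef_rot"]).as_matrix(); return np.degrees(np.arctan2(m[1,1],m[0,1]))  # jaw (y) axis dir
def rect(KT,d,mask,z,tol=.008):
    """min area rect of top-face points near height z -> centre, size, angle deg of short side axis"""
    P,_=pts(KT,d,mask); P=P[abs(P[:,2]-z)<tol]
    if len(P)<10: return None
    uv=proj(KT,P); Q=onplane(KT,uv,z)[:,:2]
    (c,s,a)=cv2.minAreaRect((Q*1000).astype(np.float32))
    if s[0]>s[1]: s=(s[1],s[0]); a+=90
    return np.round(c,1),np.round(s,1),round((a+90)%180-90,1),len(P)
E
python3 - <<'E'
from h import *
for cam in ("top","scene"):
    im,d=ctrl.grab_frame(cam);KT=cam2world(cam)
    print(cam)
    for n,z in [("plaque0",.024),("plaque1",.024),("plaque2",.024),("plaque3",.024),("plaque4",.024),("jig",.018),("hotplate",.03),("tin",.042),("offcut",.038),("pot",.074)]:
        for r in ctrl.regions_of(n,cam)[:2]:
            P,_=pts(KT,d,r["mask"])
            print(n,round(r["conf"],2),np.round(r["extent"]),rect(KT,d,r["mask"],z),"zmed",np.round(np.median(P[:,2]),3) if len(P) else None)
    hsv=cv2.cvtColor(im,cv2.COLOR_RGB2HSV)
    P,uv=pts(KT,d,np.ones(d.shape,bool))
    H=hsv[uv[:,1],uv[:,0]].astype(int)
    ok=(abs(P[:,2]-.03)<.006)&(P[:,0]>.3)&(P[:,0]<.75)&(P[:,1]>.05)&(P[:,1]<.6)
    Q=onplane(KT,uv,.03)
    for nm,c in [("red",((H[:,0]<8)|(H[:,0]>172))&(H[:,1]>150)&(H[:,2]>80)),("yellow",(abs(H[:,0]-25)<7)&(H[:,1]>140)&(H[:,2]>120)),("white",(H[:,1]<40)&(H[:,2]>150))]:
        q=Q[ok&c][:,:2]*1000
        if len(q)>20:
            for _ in range(5):
                A=np.c_[2*q,np.ones(len(q))]; s=np.linalg.lstsq(A,(q**2).sum(1),rcond=None)[0]; rr=np.sqrt(s[2]+s[:2]@s[:2]); e=abs(np.linalg.norm(q-s[:2],axis=1)-rr); q=q[e<max(4,2*np.median(e))]
            print(nm,s[:2].round(1),rr.round(1),len(q))
E
```

```text
top
plaque0 0.83 [288. 141.  34.  26.] (array([663.5,   8.3]), array([51.5, 80.2]), 7.8, 649) zmed 0.023
plaque0 0.79 [335. 136.  33.  25.] (array([ 674.3, -101.8]), array([51.6, 80.1]), -10.0, 635) zmed 0.023
plaque1 0.83 [288. 141.  34.  26.] (array([663.5,   8.3]), array([51.5, 80.2]), 7.8, 649) zmed 0.023
plaque1 0.79 [335. 136.  33.  25.] (array([ 674.3, -101.8]), array([51.6, 80.1]), -10.0, 635) zmed 0.023
plaque2 0.83 [288. 141.  34.  26.] (array([663.5,   8.3]), array([51.5, 80.2]), 7.8, 649) zmed 0.023
plaque2 0.79 [335. 136.  33.  25.] (array([ 674.3, -101.8]), array([51.6, 80.1]), -10.0, 635) zmed 0.023
plaque3 0.83 [288. 141.  34.  26.] (array([663.5,   8.3]), array([51.5, 80.2]), 7.8, 649) zmed 0.023
plaque3 0.79 [335. 136.  33.  25.] (array([ 674.3, -101.8]), array([51.6, 80.1]), -10.0, 635) zmed 0.023
plaque4 0.83 [288. 141.  34.  26.] (array([663.5,   8.3]), array([51.5, 80.2]), 7.8, 649) zmed 0.023
plaque4 0.79 [335. 136.  33.  25.] (array([ 674.3, -101.8]), array([51.6, 80.1]), -10.0, 635) zmed 0.023
jig 0.85 [410. 199.  89. 118.] (array([ 508.7, -292.1]), array([21
[... 1967 characters left out ...]
9) zmed 0.017
jig 0.24 [271. 259.  39.  31.] (array([553.6,  15. ]), array([59.6, 83.5]), 5.1, 535) zmed 0.025
hotplate 0.67 [392. 214. 181. 119.] (array([510.3, 327.4]), array([254. , 421.7]), 3.3, 8978) zmed 0.031
tin 0.6 [214. 268.  22.  28.] (array([ 544. , -112.6]), array([48.3, 54.6]), 81.7, 378) zmed 0.041
offcut 0.82 [340. 309.  36.  33.] (array([721.5, 113.1]), array([44.5, 59.1]), 6.1, 477) zmed 0.031
pot 0.9 [345. 138.  59.  61.] (array([260. , 320.7]), array([127.5, 146.1]), -38.5, 109) zmed 0.062
pot 0.72 [398. 195.  49.  52.] (array([499.5, 359.7]), array([112.2, 116.8]), 72.3, 994) zmed 0.075
red [514.4 238.9] 56.7 206
yellow [495.5 476.3] 56.7 64
white [553.2 176. ] 157.6 213
```

Run:
```python
from h import *
for cam in ("top","scene"):
    im,d=ctrl.grab_frame(cam);KT=cam2world(cam);hsv=cv2.cvtColor(im,cv2.COLOR_RGB2HSV)
    print(cam,ctrl.sense()["time_s"])
    for r in ctrl.regions_of("plaque0",cam):
        print("pl",round(r["conf"],2),np.round(r["extent"]),rect(KT,d,r["mask"],.024,.004),np.round([hsv[...,k][r["mask"]&(hsv[...,1]>90)].mean() for k in range(3)]))
    for n in("switch","switch_tip"):
      for r in ctrl.regions_of(n,cam)[:2]:
        P,uv=pts(KT,d,r["mask"]); print(n,round(r["conf"],2),np.round(r["extent"]),np.round(np.median(P,0),3),P.max(0).round(3))
    P,uv=pts(KT,d,np.ones(d.shape,bool)); H=hsv[uv[:,1],uv[:,0]].astype(int)
    red=((H[:,0]<6)|(H[:,0]>174))&(H[:,1]>170)&(P[:,2]>.085)&(P[:,2]<.14)&(P[:,1]<.25)&(P[:,1]>.05)&(P[:,0]>.3)
    print("ball",P[red].mean(0).round(4),P[red].max(0).round(4),uv[red].mean(0),red.sum())
    g=onplane(KT,uv[red].mean(0)[None],.113); print(" ball onplane .113",g.round(4))
    near=(abs(P[:,0]-.5)<.1)&(abs(P[:,1]-.36)<.1)
    lid=near&(abs(P[:,2]-.074)<.005); q=onplane(KT,uv[lid],.074)[:,:2]*1000
    c,rr=cv2.minEnclosingCircle(q.astype(np.float32)); print("pot lid",np.round(c,1),round(rr,1),lid.sum())
    gr=near&(P[:,2]>.1)&(P[:,2]<.115); q=onplane(KT,uv[gr],.108)[:,:2]*1000; print("grip",cv2.minAreaRect(q.astype(np.float32)),gr.sum())
    # jig green
    gm=(abs(hsv[...,0].astype(int)-75)<20)&(hsv[...,1]>120)
    gm=cv2.morphologyEx(gm.astype(np.uint8),cv2.MORPH_CLOSE,np.ones((3,3)))
    n,lab,st,_=cv2.connectedComponentsWithStats(gm); k=1+st[1:,4].argmax(); m=lab==k
    v,u=np.nonzero(m); q=onplane(KT,np.c_[u,v],.018)[:,:2]*1000; print("jig",cv2.minAreaRect(q.astype(np.float32)))
    cs,h=cv2.findContours(m.astype(np.uint8),cv2.RETR_CCOMP,cv2.CHAIN_APPROX_NONE)
    for c,hh in zip(cs,h[0]):
        if hh[3]>=0 and cv2.contourArea(c)>200:
            q=onplane(KT,c[:,0],.018)[:,:2]*1000; print(" pocket",np.round(cv2.minAreaRect(q.astype(np.float32))[0],1),np.round(cv2.minAreaRect(q.astype(np.float32))[1],1),round(cv2.minAreaRect(q.astype(np.float32))[2],1))
```

```text
top 1.3
pl 0.91 [284. 234.  28.  22.] (array([431.7,  25.4]), array([49.6, 78.1]), 2.3, 592) [ 21. 148. 160.]
pl 0.82 [289. 186.  32.  23.] (array([549.8,  15.1]), array([48.6, 76.9]), 4.7, 568) [  9. 148. 160.]
pl 0.72 [335. 236.  40.  26.] (array([ 419.1, -102.6]), array([49.7, 80.2]), 10.7, 617) [ 93. 161. 129.]
pl 0.64 [334. 135.  35.  26.] (array([ 674.7, -102. ]), array([51.2, 79.6]), -10.5, 571) [ 61. 124. 101.]
pl 0.59 [286. 141.  32.  23.] (array([663.9,   8.5]), array([50., 79.]), 7.9, 576) [ 15. 104.  49.]
pl 0.39 [411. 198.  87. 116.] (array([ 508. , -291.5]), array([208.6, 288.2]), 88.0, 773) [ 59. 119. 114.]
switch 0.56 [413. 200.  88. 120.] [ 0.508 -0.291  0.015] [ 0.664 -0.183  0.026]
switch_tip 0.42 [233. 206.  11.  13.] [0.49  0.143 0.125] [0.514 0.154 0.13 ]
ball [0.4879 0.1426 0.1249] [0.4997 0.1536 0.1304] [232.69148936 207.09574468] 94
 ball onplane .113 [[0.4889 0.1433 0.113 ]]
pot lid [494.8 360.4] 56.7 1557
grip ((493.832275390625, 358.98101806640625), (17.902748107910156, 63.644935607910156), 89.94961547851562) 215
jig ((507.7213134765625, -292.6033020019531
[... 690 characters left out ...]
([51.8, 80.7]), 7.9, 788) [ 16.  94. 112.]
pl 0.61 [272. 258.  39.  32.] (array([554.8,  15.1]), array([53.4, 80.1]), 6.3, 647) [ 11. 111. 170.]
switch 0.63 [393. 214.  38.  16.] [0.527 0.312 0.032] [0.556 0.379 0.035]
switch 0.55 [315. 204.  16.  23.] [0.498 0.143 0.102] [0.517 0.19  0.132]
switch_tip 0.5 [316. 206.  11.  31.] [0.5   0.142 0.118] [0.517 0.178 0.132]
ball [0.5002 0.1411 0.1241] [0.8295 0.2498 0.1316] [316.20779221 197.72727273] 77
 ball onplane .113 [[0.4919 0.1458 0.113 ]]
pot lid [498.4 361.8] 59.2 950
grip ((499.20794677734375, 357.7250671386719), (70.84998321533203, 22.906391143798828), 2.735872745513916) 183
jig ((-436.8912658691406, 882.6376342773438), (0.0, 0.0), 0.0)
```

```bash
python3 -m jog '0.035 -0.05 0 3; 0.07 -0.10 0 6; 0.105 -0.15 0 9; 0.14 -0.20 0 12; 0.175 -0.25 0 15; 0.21 -0.30 0 18; 0.24 -0.35 0 20; 0.265 -0.40 0 20; 0.28 -0.435 -0.03 20; 0.28 -0.435 -0.03 20' -1; python3 -c "
from h import *
print(yaw())
im,d=ctrl.grab_frame('wrist');cv2.imwrite('pics/w1.png',im[:,:,::-1])"
```

```text
time_s: 2.9
eef_pos: [0.4398, 0.1407, 0.1844]
eef_rot: [0.116, -3.136, 0.002]
ft_force: [0.5, 0.1, -0.8]
width: 0.0013
94.25271343779951
```

View pics/w1.png

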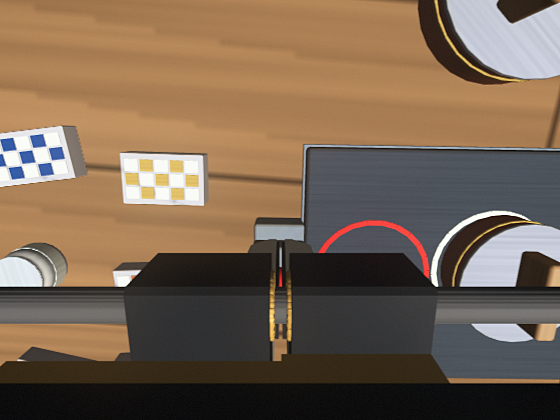

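```bash
python3 -m jog '0 0 -0.033 0; 0 0 -0.066 0; 0.015 0.001 -0.066 0; 0.03 0.002 -0.066 0; 0.04 0.003 -0.066 0; 0.05 0.004 -0.066 0; 0.06 0.005 -0.066 0; 0.07 0.005 -0.066 0; 0.08 0.006 -0.066 0; 0.088 0.007 -0.066 0';python3 -m jog '0.002 0 0 0;0.004 0 0 0;0.006 0 0 0;0.006 0 0 0'; python3 -c "
from h import *
im,d=ctrl.grab_frame('scene');cv2.imwrite('pics/s1.png',cv2.resize(im[140:280,260:460,::-1],None,fx=4,fy=4))
im,d=ctrl.grab_frame('top');cv2.imwrite('pics/t1.png',cv2.resize(im[140:280,60:260,::-1],None,fx=4,fy=4))"
```

```text
time_s: 4.2
eef_pos: [0.5286, 0.151, 0.1206]
eef_rot: [0.124, -3.139, -0.0]
ft_force: [-0.2, -0.3, 0.3]
width: 0.0004
time_s: 4.7
eef_pos: [0.5337, 0.15, 0.1202]
eef_rot: [0.123, -3.137, 0.0]
ft_force: [-4.5, 0.6, 1.1]
width: 0.0005
```

View pics/s1.png

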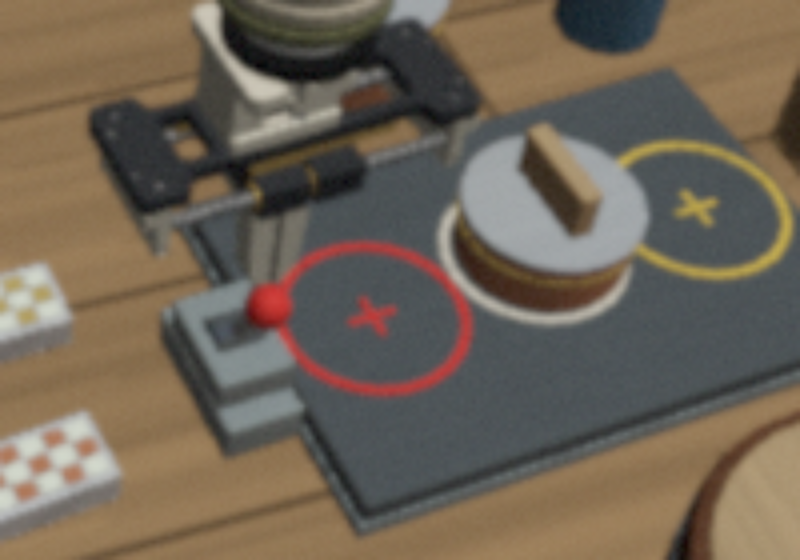

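View pics/t1.png

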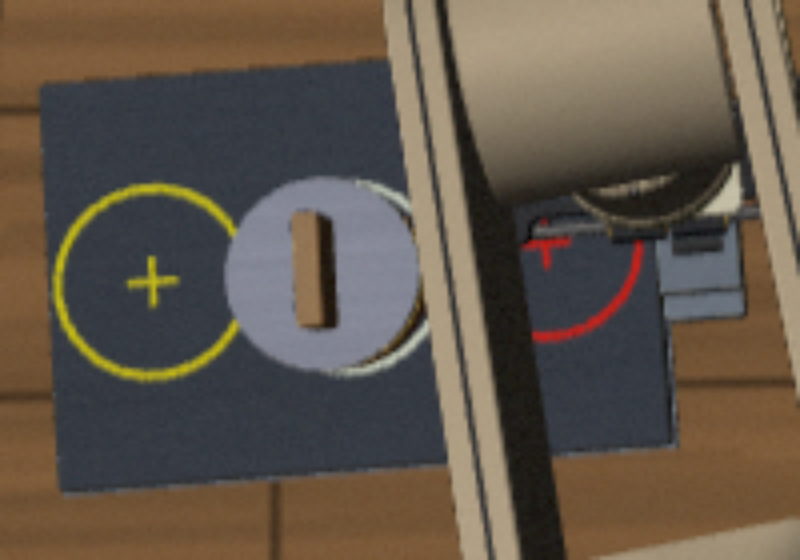

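```bash
python3 -m jog '-0.02 0 0 0; -0.03 0 0.06 0; -0.02 0.04 0.11 0; -0.01 0.09 0.13 0; 0 0.14 0.13 0; 0.02 0.18 0.13 0; 0.03 0.20 0.13 0; 0.03 0.20 0.13 0' 0.2; python3 -c "
from h import *
KT=cam2world('wrist');im,d=ctrl.grab_frame('wrist');cv2.imwrite('pics/w2.png',im[:,:,::-1]);np.savez('/tmp/w2.npz',im=im,d=d,K=KT[0],T=KT[1]);
im,d=ctrl.grab_frame('scene');cv2.imwrite('pics/s2.png',cv2.resize(im[140:280,260:460,::-1],None,fx=4,fy=4))"
```

```text
time_s: 5.8
eef_pos: [0.5649, 0.3513, 0.2501]
eef_rot: [-0.125, 3.139, 0.0]
ft_force: [-0.8, 1.0, 0.4]
width: 0.056
```

View pics/w2.png

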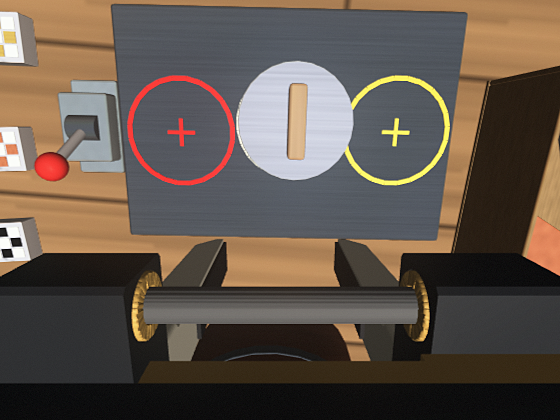

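View pics/s2.png

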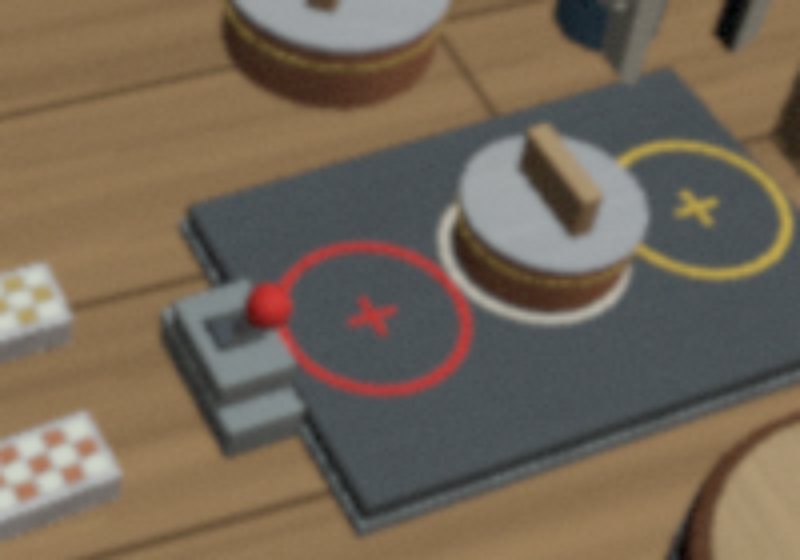

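```bash
cat >> h.py <<'E'
def ringfit(q):
    q=q[:, :2]*1000
    for _ in range(6):
        A=np.c_[2*q,np.ones(len(q))]; s=np.linalg.lstsq(A,(q**2).sum(1),rcond=None)[0]; rr=np.sqrt(s[2]+s[:2]@s[:2]); e=abs(np.linalg.norm(q-s[:2],axis=1)-rr); q=q[e<max(3,2*np.median(e))]
    return s[:2].round(1),rr.round(1),len(q)
def platefit(KT,im,d,potxy):
    hsv=cv2.cvtColor(im,cv2.COLOR_RGB2HSV); P,uv=pts(KT,d,np.ones(d.shape,bool)); H=hsv[uv[:,1],uv[:,0]].astype(int)
    Q=onplane(KT,uv,.03); out={}
    ok=(abs(P[:,2]-.03)<.006)&(P[:,0]>.38)&(P[:,0]<.64)&(P[:,1]>.16)&(P[:,1]<.56)
    for nm,c in [("red",((H[:,0]<8)|(H[:,0]>172))&(H[:,1]>150)&(H[:,2]>80)),("yellow",(abs(H[:,0]-27)<8)&(H[:,1]>120)&(H[:,2]>120))]:
        if (ok&c).sum()>30: out[nm]=ringfit(Q[ok&c])
    near=np.linalg.norm(P[:,:2]-np.array(potxy),axis=1)<.09
    lid=near&(abs(P[:,2]-.074)<.006)&(H[:,1]<70)
    c,rr=cv2.minEnclosingCircle((onplane(KT,uv[lid],.074)[:,:2]*1000).astype(np.float32)); out["lid"]=np.round(c,1),round(rr,1)
    gr=near&(P[:,2]>.099)&(P[:,2]<.118); (c,s,a)=cv2.minAreaRect((onplane(KT,uv[gr],.108)[:,:2]*1000).astype(np.float32)); out["grip"]=np.round(c,1),np.round(s,1),round(a,1)
    return out
E
python3 - <<'E'
from h import *
z=np.load('/tmp/w2.npz'); print(platefit((z['K'],z['T']),z['im'],z['d'],(.496,.36)))
im,d=ctrl.grab_frame("top");KT=cam2world("top"); print(platefit(KT,im,d,(.496,.36)))
E
```

```text
{'red': (array([514.7, 236.2]), np.float64(56.9), 1579), 'yellow': (array([495.7, 473.6]), np.float64(56.8), 1404), 'lid': (array([495.2, 360.6]), 56.7), 'grip': (array([495. , 360.4]), array([65.1, 16. ]), 2.9)}
{'red': (array([513.7, 237.9]), np.float64(56.7), 320), 'yellow': (array([494.3, 475.4]), np.float64(56.0), 205), 'lid': (array([501.3, 346.9]), 53.6), 'grip': (array([523.3, 352.9]), array([5.1, 1. ]), 26.0)}
```

```bash
python3 -m jog '-0.035 0.005 -0.03 -1.3; -0.07 0.009 -0.06 -1.3; -0.07 0.009 -0.10 -1.3; -0.07 0.009 -0.13 -1.3;-0.07 0.009 -0.145 -1.3; -0.07 0.009 -0.15 -1.3; -0.07 0.009 -0.15 -1.3' 0.2; python3 -m jog '0 0 0 0; 0 0 0 0; 0 0 0 0;0 0 0 0' -1 25
```

```text
time_s: 6.82
eef_pos: [0.4952, 0.3592, 0.1016]
eef_rot: [-0.087, 3.139, 0.001]
ft_force: [0.8, -0.4, 0.6]
width: 0.0557
time_s: 7.32
eef_pos: [0.4945, 0.3592, 0.1008]
eef_rot: [-0.087, 3.14, 0.0]
ft_force: [0.0, 0.6, 0.2]
width: 0.0201
```

```bash
python3 -m jog '0 0 0 0; 0 0 0 0' -1 25;  python3 -m jog '0.001 -0.006 0 0; 0.003 -0.018 0 0; 0.005 -0.032 0 0; 0.007 -0.048 0 0; 0.010 -0.066 0 0; 0.013 -0.084 0 0; 0.016 -0.10 0 0; 0.018 -0.114 0 0; 0.019 -0.121 0 0; 0.019 -0.123 0 0'; python3 -m jog '0 0 0 0;0 0 0 0'
```

```text
time_s: 7.58
eef_pos: [0.4945, 0.3596, 0.1008]
eef_rot: [-0.088, 3.14, 0.001]
ft_force: [-0.2, 4.2, 0.0]
width: 0.0153
time_s: 8.82
eef_pos: [0.5138, 0.2356, 0.1008]
eef_rot: [-0.086, 3.14, 0.0]
ft_force: [0.2, 6.7, 4.2]
width: 0.0155
time_s: 9.07
eef_pos: [0.5138, 0.2358, 0.1007]
eef_rot: [-0.087, 3.14, -0.001]
ft_force: [1.4, 0.9, 3.2]
width: 0.0156
```

```bash
python3 -m jog '0 0 0 0; 0 0 0 0; 0 0 0.02 0; 0 0 0.06 0;0.03 0 0.11 0;0.06 0 0.15 0;0.06 0 0.15 0' 0.2
python3 - <<'E'
from h import *
KT=cam2world('wrist');im,d=ctrl.grab_frame('wrist');cv2.imwrite('pics/w3.png',im[:,:,::-1])
print(platefit(KT,im,d,(.514,.237)))
hsv=cv2.cvtColor(im,cv2.COLOR_RGB2HSV)
# plaques poses from wrist
for r in ctrl.regions_of("plaque0","wrist"): print(round(r["conf"],2),np.round(r["extent"]),rect(KT,d,r["mask"],.024,.005))
E
```

```text
time_s: 9.95
eef_pos: [0.577, 0.2365, 0.2569]
eef_rot: [-0.086, 3.132, 0.003]
ft_force: [-0.2, 0.5, 0.4]
width: 0.056
{'yellow': (array([495.4, 473.8]), np.float64(56.8), 1656), 'lid': (array([516.2, 218.9]), 73.2), 'grip': (array([519., 196.]), array([65.5, 99. ]), 6.7)}
0.77 [12. 25. 25. 50.] (array([420.9, -67.3]), array([16.6, 39. ]), -82.2, 395)
0.75 [97. 38. 86. 53.] (array([432.9,  25.8]), array([50.5, 81.9]), 2.3, 3822)
0.69 [ 94. 234.  73.  36.] (array([658. ,   9.2]), array([41.6, 82.7]), 3.1, 1981)
0.62 [ 96. 150.  84.  48.] (array([552.1,  15.7]), array([49.8, 82.6]), 5.9, 3061)
0.6 [ 24. 242.  45.  52.] (array([678.4, -82.9]), array([48.7, 52.5]), 81.7, 1359)
```

View pics/w3.png

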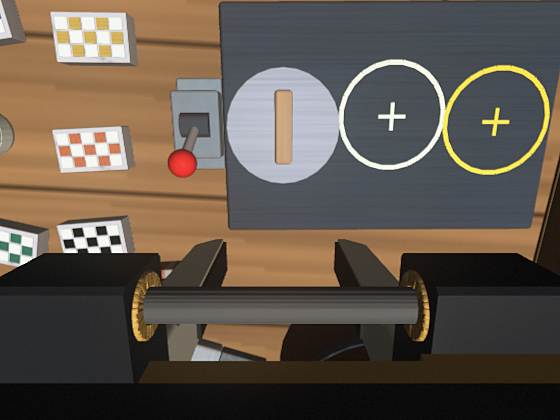

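```bash
sed -i 's/<.09$/<R0/; s/def platefit(KT,im,d,potxy)/def platefit(KT,im,d,potxy,R0=.065)/' h.py; sed -i 's/axis=1)<.09/axis=1)<R0/' h.py
python3 - <<'E'
from h import *
KT=cam2world('wrist');im,d=ctrl.grab_frame('wrist')
print(platefit(KT,im,d,(.514,.237)))
hsv=cv2.cvtColor(im,cv2.COLOR_RGB2HSV); P,uv=pts(KT,d,np.ones(d.shape,bool)); H=hsv[uv[:,1],uv[:,0]].astype(int)
w=(H[:,1]<60)&(H[:,2]>150)&(abs(P[:,2]-.03)<.006)&(abs(P[:,0]-.505)<.07)&(abs(P[:,1]-.355)<.07)
print("white",ringfit(onplane(KT,uv[w],.03)))
E
```

```text
{'yellow': (array([495.5, 473.9]), np.float64(56.8), 1676), 'lid': (array([514.5, 235.8]), 56.7), 'grip': (array([514.4, 235.5]), array([65.4, 15.5]), 3.1)}
white (array([496. , 356.6]), np.float64(56.8), 1701)
```

Run:
```python
from h import *
s=ctrl.sense(); print(s["joints"].round(2),yaw())
```

```text
[ 0.31  0.17  1.38  0.    1.59 -1.32] 93.18717489650399
```

```bash
python3 -m jog '-0.015 -0.022 0 -10; -0.03 -0.044 0 -20; -0.045 -0.066 0 -30; -0.06 -0.09 0 -40; -0.08 -0.115 0 -50; -0.10 -0.145 0 -60; -0.12 -0.175 -0.02 -70; -0.135 -0.20 -0.06 -80; -0.1445 -0.211 -0.11 -90; -0.1445 -0.211 -0.14 -90.9' 0.65
python3 - <<'E'
from h import *
KT=cam2world('wrist');im,d=ctrl.grab_frame('wrist');cv2.imwrite('pics/w4.png',im[:,:,::-1])
print(yaw())
for r in ctrl.regions_of("plaque0","wrist"): print(round(r["conf"],2),np.round(r["extent"]),rect(KT,d,r["mask"],.024,.005))
E
```

```text
time_s: 11.35
eef_pos: [0.4252, 0.0248, 0.1065]
eef_rot: [-2.178, -2.258, 0.006]
ft_force: [0.5, 0.1, -1.4]
width: 0.0768
2.1465062376094144
0.85 [293. 213.  73. 109.] (array([432.4,  24.3]), array([49.8, 80.2]), 2.5, 6659)
0.79 [267. 345.  71.  40.] (array([416.8, -86.6]), array([34.3, 54.8]), -87.7, 2224)
0.66 [444. 230.  80. 106.] (array([551. ,  14.2]), array([51.7, 80.5]), 5.9, 5608)
0.59 [546. 223.  20.  58.] (array([635. ,  22.9]), array([ 4.6, 43.7]), 12.9, 226)
```

View pics/w4.png

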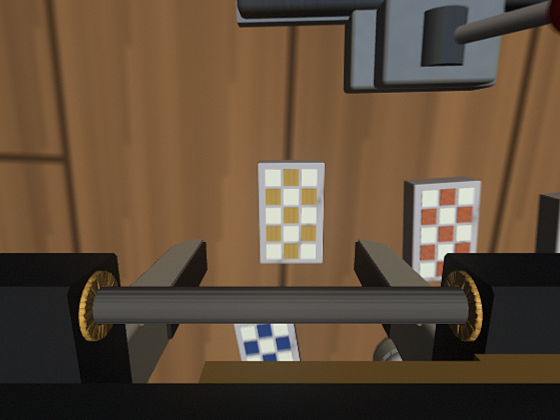

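```bash
python3 -m jog '0 0 0 0;0 0 0 0' 0.65
```

```text
time_s: 11.7
eef_pos: [0.4301, 0.0253, 0.1123]
eef_rot: [2.174, 2.265, 0.003]
ft_force: [-0.5, -0.6, 0.5]
width: 0.0767
```

```bash
python3 -m jog '0.002 -0.001 -0.03 0; 0.002 -0.001 -0.06 0; 0.002 -0.001 -0.075 0; 0.002 -0.001 -0.081 0; 0.002 -0.001 -0.081 0'; python3 -m jog '0 0 0 0; 0 0 0 0;0 0 0 0; 0 0 0 0' -1 35
```

```text
time_s: 12.32
eef_pos: [0.4315, 0.0242, 0.0303]
eef_rot: [2.176, 2.265, 0.001]
ft_force: [0.2, 0.5, -0.7]
width: 0.0766
time_s: 12.82
eef_pos: [0.4311, 0.0242, 0.0298]
eef_rot: [2.177, 2.265, 0.0]
ft_force: [-0.2, 1.4, -0.1]
width: 0.0412
```

Run:
```python
from h import *
im,d=ctrl.grab_frame('wrist');cv2.imwrite('pics/w5.png',im[:,:,::-1])
im,d=ctrl.grab_frame('scene');cv2.imwrite('pics/s5.png',im[:,:,::-1])
print(ctrl.sense()["width"])
```

```text
0.032914132697603134
```

View pics/w5.png

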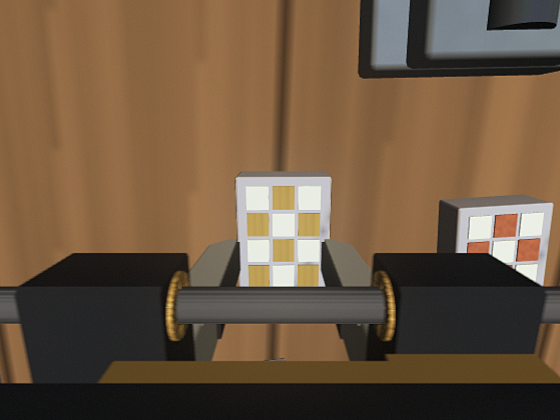

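View pics/s5.png

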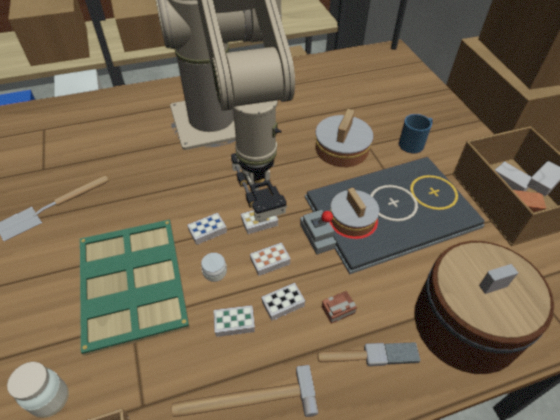

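```bash
python3 -m jog '0 0 0 0; 0 0 0 0' ; python3 -m jog '0 0 0.004 0; 0 0 0.008 0;0 0 0.008 0'
python3 - <<'E'
from h import *
im,d=ctrl.grab_frame('wrist');cv2.imwrite('pics/w6.png',im[:,:,::-1])
E
```

```text
time_s: 13.18
eef_pos: [0.431, 0.0241, 0.0296]
eef_rot: [-2.177, -2.265, 0.0]
ft_force: [0.4, 0.5, 0.8]
width: 0.013
time_s: 13.55
eef_pos: [0.4315, 0.0241, 0.0383]
eef_rot: [2.176, 2.265, 0.001]
ft_force: [0.8, 0.2, 0.2]
width: 0.0005
```

View pics/w6.png

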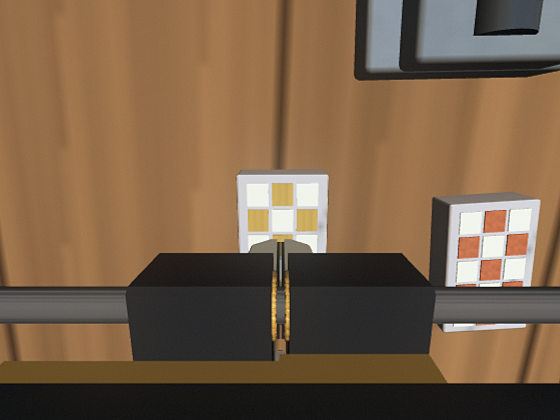

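Run:
```python
from h import *
KT=cam2world('wrist');im,d=ctrl.grab_frame('wrist')
print(ctrl.tips_ahead, ctrl.sense()["eef_pos"])
for u,v in [(258,200),(283,220),(283,237),(265,246),(300,246),(265,250),(240,250),(100,150),(480,250)]:
    print(u,v,d[v,u],(rays(KT[0],(u,v))*d[v,u]@KT[1][:3,:3].T+KT[1][:3,3]).round(4))
im,d=ctrl.grab_frame('top');KT=cam2world('top');cv2.imwrite('pics/t6.png',cv2.resize(im[150:290,200:400,::-1],None,fx=4,fy=4))
im,d=ctrl.grab_frame('scene');cv2.imwrite('pics/s6.png',cv2.resize(im[140:280,180:380,::-1],None,fx=4,fy=4))
```

```text
0.019 [0.4311332  0.02413832 0.03779564]
258 200 0.18519437 [[0.4178 0.0494 0.0252]]
283 220 0.18680263 [[0.4318 0.039  0.0263]]
283 237 0.19008186 [[0.4323 0.0289 0.0254]]
265 246 0.16488898 [[0.4232 0.0323 0.0504]]
300 246 0.16416891 [[0.44   0.0332 0.0511]]
265 250 0.1588568 [[0.4234 0.0325 0.0565]]
240 250 0.19295801 [[0.4083 0.0199 0.0244]]
100 150 0.20276858 [[0.3218 0.0708 0.0009]]
480 250 0.19242111 [[0.5437 0.0254 0.025 ]]
```

View pics/s6.png

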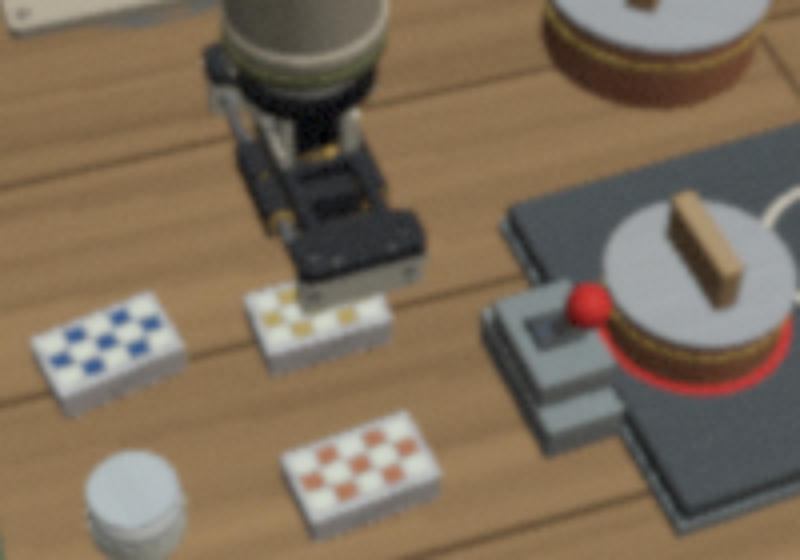

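Run:
```python
from h import *
KT=cam2world('wrist');im,d=ctrl.grab_frame('wrist')
cv2.imwrite('pics/w7.png',cv2.resize(im[150:300,200:360,::-1],None,fx=5,fy=4))
for u in (260,272,279,284,290,300):
  print(u,[(v,tuple((rays(KT[0],(u,v))*d[v,u]@KT[1][:3,:3].T+KT[1][:3,3])[0,1:].round(3))) for v in range(232,258,3)])
im,d=ctrl.grab_frame('scene');KT=cam2world('scene')
s=ctrl.sense()["eef_pos"]
for dz in (-.019,0,.03): print(proj(KT,s+[0,0,dz]))
```

```text
260 [(232, (np.float64(0.031), np.float64(0.025))), (235, (np.float64(0.029), np.float64(0.024))), (238, (np.float64(0.028), np.float64(0.025))), (241, (np.float64(0.026), np.float64(0.025))), (244, (np.float64(0.033), np.float64(0.049))), (247, (np.float64(0.033), np.float64(0.052))), (250, (np.float64(0.033), np.float64(0.056))), (253, (np.float64(0.059), np.float64(0.13))), (256, (np.float64(0.059), np.float64(0.131)))]
272 [(232, (np.float64(0.032), np.float64(0.025))), (235, (np.float64(0.03), np.float64(0.027))), (238, (np.float64(0.028), np.float64(0.024))), (241, (np.float64(0.033), np.float64(0.043))), (244, (np.float64(0.033), np.float64(0.048))), (247, (np.float64(0.033), np.float64(0.052))), (250, (np.float64(0.033), np.float64(0.056))), (253, (np.float64(0.059), np.float64(0.129))), (256, (np.float64(0.06), np.float64(0.132)))]
279 [(232, (np.float64(0.032), np.float64(0.024))), (235, (np.float64(0.03), np.float64(0.024))), (238, (np.float64(0.028), np.float64(0.025))), (241, (np.float64(0.026), np.float64(0.025))), (244, (np.float64(0.032), np.float64(0.045))), (247, (n
[... 846 characters left out ...]
(247, (np.float64(0.033), np.float64(0.052))), (250, (np.float64(0.033), np.float64(0.057))), (253, (np.float64(0.06), np.float64(0.13))), (256, (np.float64(0.059), np.float64(0.131)))]
300 [(232, (np.float64(0.032), np.float64(0.025))), (235, (np.float64(0.03), np.float64(0.024))), (238, (np.float64(0.029), np.float64(0.025))), (241, (np.float64(0.027), np.float64(0.025))), (244, (np.float64(0.033), np.float64(0.048))), (247, (np.float64(0.033), np.float64(0.052))), (250, (np.float64(0.033), np.float64(0.056))), (253, (np.float64(0.06), np.float64(0.129))), (256, (np.float64(0.06), np.float64(0.132)))]
[[258.37941236 217.29420908]]
[[258.16470488 212.28554803]]
[[257.81360222 204.09508238]]
```

View pics/w7.png

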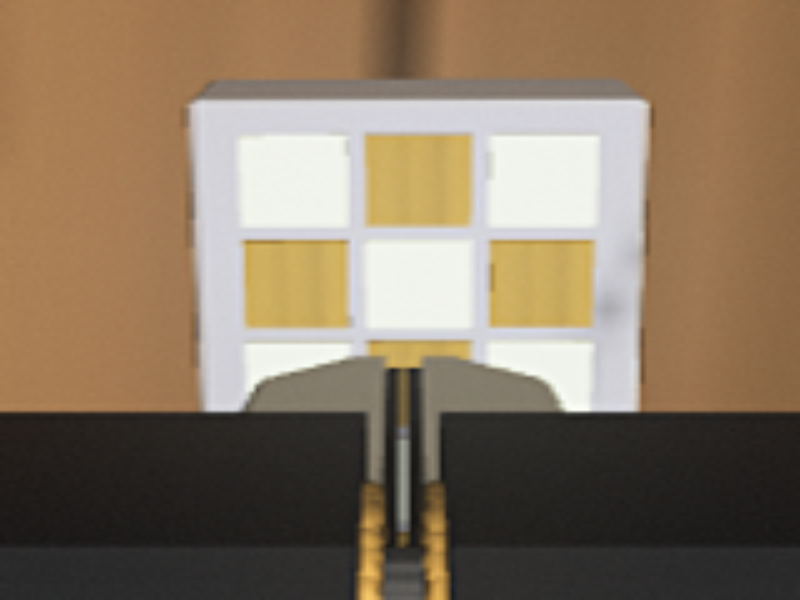

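```bash
python3 -m jog '0 0 0.002 0; 0 0 0.002 0;0 0 0.002 0;0 0 0.002 0;0 0 0.002 0;0 0 0.002 0;0 0 0.002 0' 0.65;  python3 -m jog '0 0 -0.01 0; 0 0 -0.02 0;0 0 -0.025 0; 0 0 -0.028 0; 0 0 -0.028 0'
python3 - <<'E'
from h import *
KT=cam2world('wrist');im,d=ctrl.grab_frame('wrist')
cv2.imwrite('pics/w8.png',im[:,:,::-1])
for u in (185,195,200,205,355,360,365,370):
  print(u,[(v,tuple((rays(KT[0],(u,v))*d[v,u]@KT[1][:3,:3].T+KT[1][:3,3])[0].round(3).tolist())) for v in range(236,258,4)])
E
```

```text
time_s: 14.72
eef_pos: [0.431, 0.0241, 0.0396]
eef_rot: [-2.177, -2.265, 0.0]
ft_force: [0.5, 0.3, -0.0]
width: 0.0659
time_s: 15.35
eef_pos: [0.4308, 0.0242, 0.0114]
eef_rot: [-2.176, -2.265, 0.001]
ft_force: [-0.4, -0.4, -0.2]
width: 0.0768
185 [(236, (0.377, 0.028, -0.0)), (240, (0.378, 0.026, 0.0)), (244, (0.383, 0.031, 0.021)), (248, (0.385, 0.031, 0.027)), (252, (0.386, 0.031, 0.033)), (256, (0.388, 0.031, 0.037))]
195 [(236, (0.383, 0.028, 0.001)), (240, (0.387, 0.031, 0.016)), (244, (0.388, 0.031, 0.021)), (248, (0.39, 0.031, 0.027)), (252, (0.39, 0.031, 0.03)), (256, (0.391, 0.029, 0.032))]
200 [(236, (0.386, 0.029, 0.001)), (240, (0.389, 0.031, 0.014)), (244, (0.39, 0.031, 0.02)), (248, (0.391, 0.03, 0.022)), (252, (0.392, 0.029, 0.027)), (256, (0.392, 0.028, 0.028))]
205 [(236, (0.389, 0.028, 0.0)), (240, (0.388, 0.026, -0.0)), (244, (0.392, 0.03, 0.017)), (248, (0.392, 0.027, 0.016)), (252, (0.392, 0.025, 0.016)), (256, (0.392, 0.023, 0.017))]
355 [(236, (0.471, 0.032, 0.001)), (240, (0.471, 0.03, 0.001)), (244, (0.472, 0.027, 0.001)), (248, (0.469, 0.03, 0.014)), (252, (0.469, 0.027, 0.014)), (256, (0.469, 0.026, 0.016))]
360 [(236, (0.474, 0.032, 0.001)), (240, (0.47, 0.035, 0.016)), (244, (0.47, 0.033, 0.017)), (248, (0.469, 0.033, 0.024)), (252, (0.469, 0.031, 0.025)), (256, (0.469, 0.03, 0.025))]
365 [(236, (0.477, 0.032, 0.0)), (240, (0.473, 0.034, 0.015)), (244, (0.471, 0.035, 0.022)), (248, (0.47, 0.034, 0.027)), (252, (0.47, 0.033, 0.027)), (256, (0.469, 0.033, 0.034))]
370 [(236, (0.48, 0.032, 0.0)), (240, (0.48, 0.03, 0.0)), (244, (0.474, 0.035, 0.022)), (248, (0.473, 0.034, 0.027)), (252, (0.471, 0.034, 0.032)), (256, (0.47, 0.034, 0.037))]
```

View pics/w8.png

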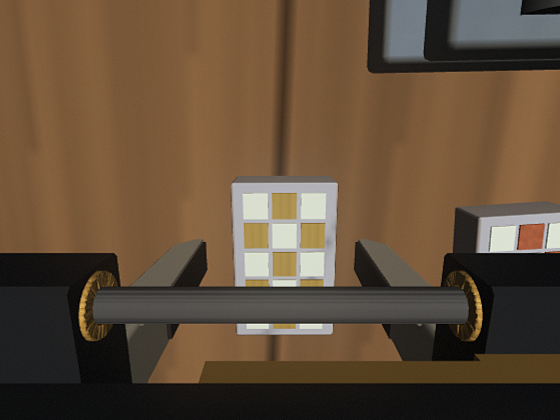

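```bash
python3 -m jog '0.001 0 -0.002 0;0.001 0 -0.002 0; 0.001 0 -0.002 0;0.001 0 -0.002 0;0.001 0 -0.002 0' -1 35; python3 -m jog '0 0 0 0; 0 0 0.005 0;0 0 0.02 0;0 0 0.05 0;0 0 0.08 0; 0 0 0.08 0'
python3 - <<'E'
from h import *
KT=cam2world('wrist');im,d=ctrl.grab_frame('wrist')
cv2.imwrite('pics/w9.png',im[:,:,::-1])
E
```

```text
time_s: 16.02
eef_pos: [0.4321, 0.0241, 0.0097]
eef_rot: [2.177, 2.265, 0.0]
ft_force: [0.3, 0.1, 0.6]
width: 0.0496
time_s: 16.77
eef_pos: [0.4344, 0.024, 0.0929]
eef_rot: [2.173, 2.262, 0.006]
ft_force: [-1.0, 0.5, -3.4]
width: 0.0502
```

View pics/w9.png

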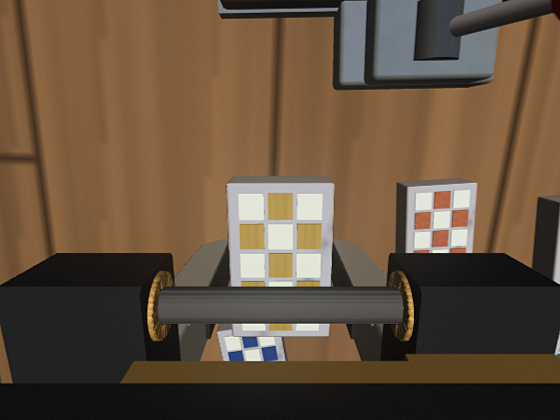

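```bash
python3 -m jog '0.01 -0.04 0.02 0; 0.02 -0.08 0.04 -1; 0.03 -0.13 0.07 -2; 0.04 -0.18 0.10 -3; 0.05 -0.235 0.12 -4; 0.06 -0.29 0.12 -4; 0.07 -0.34 0.12 -4; 0.074 -0.38 0.12 -4; 0.074 -0.38 0.12 -4;0.074 -0.38 0.12 -4'
cat >> h.py <<'E'
def jigfit(KT,im):
    hsv=cv2.cvtColor(im,cv2.COLOR_RGB2HSV)
    gm=((abs(hsv[...,0].astype(int)-75)<20)&(hsv[...,1]>120)).astype(np.uint8)
    gm=cv2.morphologyEx(gm,cv2.MORPH_CLOSE,np.ones((3,3)))
    n,lab,st,_=cv2.connectedComponentsWithStats(gm); m=lab==1+st[1:,4].argmax()
    v,u=np.nonzero(m); q=onplane(KT,np.c_[u,v],.018)[:,:2]*1000
    print("jig",cv2.minAreaRect(q.astype(np.float32)))
    cs,h=cv2.findContours((~m).astype(np.uint8),cv2.RETR_LIST,cv2.CHAIN_APPROX_NONE)
    for c in cs:
        if 1000<cv2.contourArea(c)<40000:
            c=c[:,0]; 
            if c[:,0].min()<=1 or c[:,0].max()>=558 or c[:,1].min()<=1: continue
            q=onplane(KT,c,.018)[:,:2]*1000; a=cv2.minAreaRect(q.astype(np.float32)); print(" pocket",np.round(a[0],1),np.round(a[1],1),round(a[2],1),c.mean(0).round())
E
python3 - <<'E'
from h import *
KT=cam2world('wrist');im,d=ctrl.grab_frame('wrist')
cv2.imwrite('pics/w10.png',im[:,:,::-1]);print(yaw());jigfit(KT,im)
im,d=ctrl.grab_frame('top');KT=cam2world('top');cv2.imwrite('pics/t10.png',im[:,:,::-1])
E
```

```text
time_s: 18.08
eef_pos: [0.5053, -0.355, 0.2077]
eef_rot: [-2.253, -2.185, -0.0]
ft_force: [-0.1, -0.6, -2.9]
width: 0.0494
-1.6871161876214402
jig ((546.1046752929688, -191.00216674804688), (12.99855899810791, 223.48121643066406), 84.85887908935547)
```

View pics/w10.png

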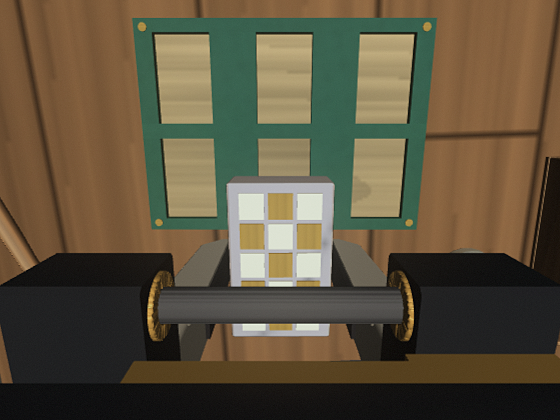

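```bash
sed -i 's/hsv\[...,1\]>120)).astype/hsv[...,1]>80)\&(hsv[...,2]>60)).astype/' h.py
python3 - <<'E'
from h import *
KT=cam2world('wrist');im,d=ctrl.grab_frame('wrist')
hsv=cv2.cvtColor(im,cv2.COLOR_RGB2HSV); print(hsv[130,235],hsv[60,235],hsv[80,145])
jigfit(KT,im)
E
```

```text
[ 76 109  98] [ 76 106 101] [73 99 98]
jig ((509.81671142578125, -294.3929443359375), (209.25831604003906, 289.4134216308594), 88.12334442138672)
 pocket [ 608.  -346.6] [84.5 55.8] 88.2 [377. 177.]
 pocket [ 408.6 -340.8] [84.4 55.4] 88.3 [189. 177.]
 pocket [ 611.1 -247.4] [84.1 55.6] 88.3 [384.  78.]
 pocket [ 511.5 -244.5] [84.1 55.6] 88.3 [283.  78.]
 pocket [ 411.7 -241.6] [84.1 55.4] 88.3 [183.  78.]
```

Run:
```python
from h import *
KT=cam2world('wrist');s=ctrl.sense();z=s['eef_pos'][2]+.0143
print(s['eef_pos'],onplane(KT,[(228,184),(333,184),(330,335),(234,336)],z).round(4))
```

```text
[ 0.5060297  -0.35455834  0.20924002] [[ 0.4829 -0.3148  0.2235]
 [ 0.5309 -0.3162  0.2235]
 [ 0.5299 -0.3942  0.2235]
 [ 0.4809 -0.3934  0.2235]]
```

```bash
python3 -m jog '0.002 0.011 -0.04 0; 0.002 0.011 -0.09 0; 0.002 0.011 -0.13 0;0.002 0.011 -0.155 0; 0.002 0.011 -0.165 0; 0.002 0.011 -0.165 0;0.002 0.011 -0.165 0'
```

```text
time_s: 19.1
eef_pos: [0.5091, -0.3455, 0.0465]
eef_rot: [2.252, 2.186, 0.001]
ft_force: [0.1, -0.4, -2.3]
width: 0.0496
```

```bash
python3 -m jog '-0.0005 0.0015 -0.008 0; -0.0005 0.0015 -0.015 0; -0.0005 0.0015 -0.02 0; -0.0005 0.0015 -0.024 0; -0.0005 0.0015 -0.0265 0; -0.0005 0.0015 -0.0265 0'
```

```text
time_s: 19.85
eef_pos: [0.5074, -0.3434, 0.0198]
eef_rot: [-2.254, -2.188, 0.0]
ft_force: [-7.4, 4.6, 13.5]
width: 0.0496
```

Run:
```python
from h import *
KT=cam2world('wrist');im,d=ctrl.grab_frame('wrist')
cv2.imwrite('pics/w11.png',im[:,:,::-1])
for u,v in [(240,200),(280,200),(320,200),(250,270),(320,270),(240,330),(320,330)]: print(u,v,(rays(KT[0],(u,v))*d[v,u]@KT[1][:3,:3].T+KT[1][:3,3])[0].round(4))
```

```text
240 200 [ 0.4896 -0.3109  0.0354]
280 200 [ 0.5079 -0.3113  0.0361]
320 200 [ 0.5263 -0.3121  0.035 ]
250 270 [ 0.4924 -0.3457  0.035 ]
320 270 [ 0.5262 -0.3468  0.0348]
240 330 [ 0.4855 -0.3785  0.0345]
320 330 [ 0.5261 -0.3795  0.0349]
```

View pics/w11.png

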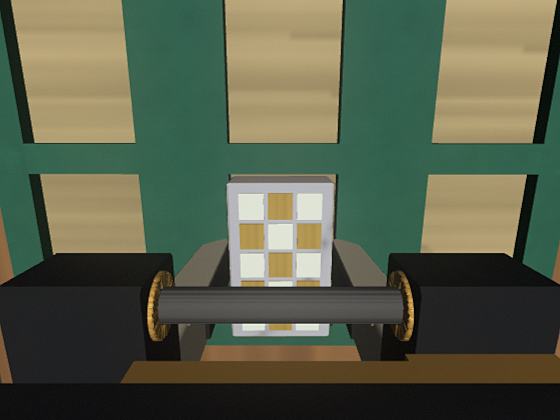

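```bash
python3 -m jog '0 0 0 0; 0 0 0 0; 0 0 0 0; 0 0 0.02 0; 0 0 0.06 0;0 0 0.10 0; -0.01 0.03 0.12 2; -0.02 0.07 0.12 5;-0.035 0.12 0.12 8;-0.055 0.17 0.12 10' 0.4;python3 -m jog '-0.02 0.04 0 2;-0.033 0.07 -0.02 2.5; -0.033 0.07 -0.03 2.5;-0.033 0.07 -0.03 2.5' 0.65
cat > look.py <<'E'
from h import *
import sys
KT=cam2world('wrist');im,d=ctrl.grab_frame('wrist');cv2.imwrite(sys.argv[1],im[:,:,::-1])
s=ctrl.sense();print(s["eef_pos"].round(4),yaw().round(1))
for r in ctrl.regions_of("plaque0","wrist"):
    q=rect(KT,d,r["mask"],.024,.006)
    if q: print(round(r["conf"],2),np.round(r["extent"]),q, "delta mm",(q[0]-s["eef_pos"][:2]*1000).round(1),"turn",round(q[2]-yaw(),1))
E
python3 look.py pics/w12.png
```

```text
time_s: 21.15
eef_pos: [0.4526, -0.1723, 0.1399]
eef_rot: [2.052, 2.376, 0.001]
ft_force: [0.6, 0.8, -0.5]
width: 0.0649
time_s: 21.65
eef_pos: [0.4197, -0.1037, 0.1085]
eef_rot: [2.002, 2.42, -0.0]
ft_force: [0.5, 0.3, 0.8]
width: 0.0769
[ 0.4201 -0.1041  0.109 ] 10.8
0.75 [282. 210.  67. 108.] (array([ 420. , -103.7]), array([49.8, 79.9]), 11.0, 6560) delta mm [-0.1  0.4] turn 0.3
0.57 [496.  88. 106. 125.] (array([550.5,  13.2]), array([53. , 79.6]), 5.9, 8816) delta mm [130.4 117.3] turn -4.8
```

View pics/w12.png

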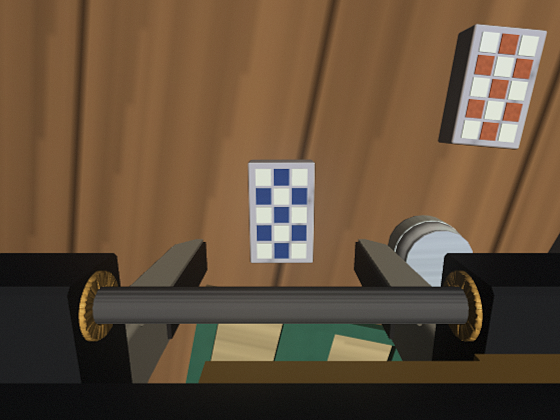

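```bash
python3 -m jog '0 0 -0.04 0; 0 0 -0.075 0; 0 0 -0.092 0; 0 0 -0.099 0; 0 0 -0.099 0' 0.65; python3 -m jog '0 0 0 0;0 0 0 0;0 0 0 0;0 0 0 0;0 0 0 0' -1 35;  python3 -m jog '0 0 0.01 0;0 0 0.04 0;0 0 0.08 0;0 0 0.10 0'
```

```text
time_s: 22.38
eef_pos: [0.4199, -0.1039, 0.0095]
eef_rot: [2.004, 2.42, 0.0]
ft_force: [-0.1, -0.3, 0.3]
width: 0.0767
time_s: 23.0
eef_pos: [0.4199, -0.1035, 0.0096]
eef_rot: [2.002, 2.42, 0.0]
ft_force: [-0.8, 0.3, 5.5]
width: 0.0499
time_s: 23.5
eef_pos: [0.4201, -0.1036, 0.1115]
eef_rot: [2.002, 2.419, 0.001]
ft_force: [-0.2, -0.3, -2.7]
width: 0.0498
```

```bash
python3 -m jog '-0.001 -0.03 0 -2;-0.003 -0.07 0 -4;-0.005 -0.12 0 -7;-0.008 -0.17 0 -10;-0.010 -0.21 0 -12;-0.0115 -0.237 -0.01 -12.7;-0.0115 -0.237 -0.03 -12.7;-0.0115 -0.237 -0.03 -12.7;-0.0115 -0.237 -0.03 -12.7'
python3 - <<'E'
from h import *
KT=cam2world('wrist');im,d=ctrl.grab_frame('wrist');print(ctrl.sense()["eef_pos"],yaw())
cv2.imwrite('pics/w13.png',im[:,:,::-1]);jigfit(KT,im)
E
```

```text
time_s: 24.62
eef_pos: [0.408, -0.34, 0.0796]
eef_rot: [-2.258, -2.184, -0.0]
ft_force: [0.9, -0.5, -2.1]
width: 0.0497
[ 0.4083567  -0.34026601  0.0800187 ] -1.8848708210298817
jig ((480.68994140625, -290.957275390625), (174.67449951171875, 231.3757781982422), 88.07689666748047)
```

View pics/w13.png

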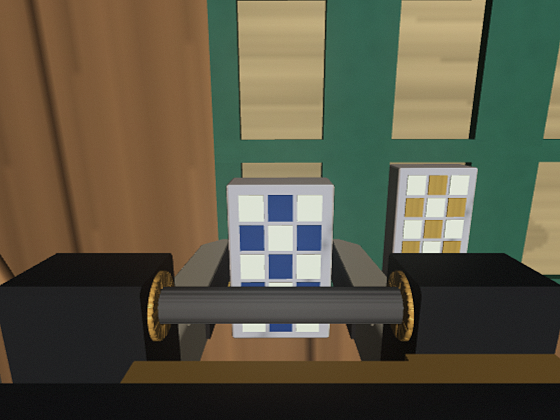

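```bash
python3 -m jog '0 -0.0005 -0.02 0;0 -0.0005 -0.035 0;0 -0.0005 -0.043 0;0 -0.0005 -0.05 0;0 -0.0005 -0.056 0;0 -0.0005 -0.060 0;0 -0.0005 -0.060 0'
python3 - <<'E'
from h import *
KT=cam2world('wrist');im,d=ctrl.grab_frame('wrist')
for u,v in [(240,200),(320,200),(250,270),(320,270),(240,330),(320,330)]: print(u,v,(rays(KT[0],(u,v))*d[v,u]@KT[1][:3,:3].T+KT[1][:3,3])[0].round(4))
E
```

```text
time_s: 25.55
eef_pos: [0.4082, -0.3411, 0.0196]
eef_rot: [2.258, 2.184, -0.0]
ft_force: [-1.5, 1.8, 1.3]
width: 0.0498
240 200 [ 0.3903 -0.3087  0.0343]
320 200 [ 0.4271 -0.3097  0.0356]
250 270 [ 0.3931 -0.3433  0.0349]
320 270 [ 0.4269 -0.3443  0.0354]
240 330 [ 0.3862 -0.3762  0.0342]
320 330 [ 0.4267 -0.3773  0.0347]
```

```bash
python3 -m jog '0 0 0 0; 0 0 0 0; 0 0 0 0; 0 0 0.02 0; 0 0 0.06 0;0.02 0.01 0.10 0; 0.05 0.04 0.12 0; 0.09 0.07 0.12 -2;0.13 0.11 0.12 -4;0.17 0.15 0.12 -6' 0.4;python3 -m jog '0.04 0.04 0 -1;0.08 0.075 0 -2.5; 0.0965 0.089 -0.02 -2.5;0.0965 0.089 -0.03 -2.5;0.0965 0.089 -0.03 -2.5' 0.65; python3 look.py pics/w14.png
```

```text
time_s: 26.85
eef_pos: [0.5792, -0.1897, 0.1393]
eef_rot: [2.371, 2.061, 0.0]
ft_force: [0.9, 0.5, 0.6]
width: 0.0649
time_s: 27.48
eef_pos: [0.6729, -0.1023, 0.1075]
eef_rot: [-2.412, -2.009, 0.003]
ft_force: [1.1, -0.3, 0.5]
width: 0.0765
[ 0.6734 -0.1028  0.1087] -10.5
0.73 [ 88.  84. 122. 136.] (array([554.1,  13.2]), array([52.4, 80.2]), 5.9, 8901) delta mm [-119.3  116. ] turn 16.4
```

View pics/w14.png

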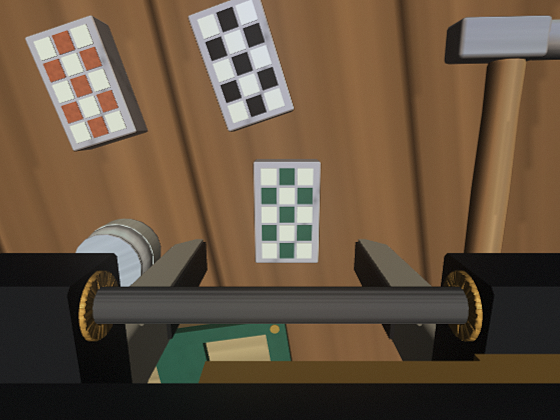

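Run:
```python
from h import *
KT=cam2world('wrist');p=ctrl.sense()["eef_pos"]
q=onplane(KT,[(254,162),(320.5,162),(319,262),(255,262)],.024);print(q.mean(0)-p,np.degrees(np.arctan2(*(q[1]-q[0])[1::-1])),yaw())
```

```text
[ 0.00477769 -0.00172351 -0.08557036] -10.514807678565733 -10.48906063513127
```

```bash
python3 -m jog '0.004 -0.001 -0.04 0; 0.004 -0.001 -0.075 0; 0.004 -0.001 -0.092 0; 0.004 -0.001 -0.099 0; 0.004 -0.001 -0.099 0' 0.65; python3 -m jog '0 0 0 0;0 0 0 0;0 0 0 0;0 0 0 0;0 0 0 0' -1 35;  python3 -m jog '0 0 0.01 0;0 0 0.04 0;0 0 0.08 0;0 0 0.10 0'
python3 - <<'E'
from h import *
KT=cam2world('wrist');im,d=ctrl.grab_frame('wrist');print(ctrl.sense()["eef_pos"],yaw())
cv2.imwrite('pics/w15.png',im[:,:,::-1])
E
```

```text
time_s: 28.2
eef_pos: [0.679, -0.1032, 0.0111]
eef_rot: [2.413, 2.01, 0.001]
ft_force: [-0.5, 0.4, 0.3]
width: 0.0771
time_s: 28.82
eef_pos: [0.6786, -0.1028, 0.0107]
eef_rot: [2.414, 2.011, 0.0]
ft_force: [-2.7, 0.4, 6.2]
width: 0.0494
time_s: 29.32
eef_pos: [0.6798, -0.1031, 0.1131]
eef_rot: [2.412, 2.009, 0.003]
ft_force: [0.9, 0.5, -2.3]
width: 0.0495
[ 0.68079387 -0.10339357  0.11544222] -10.416977952413259
```

View pics/w15.png

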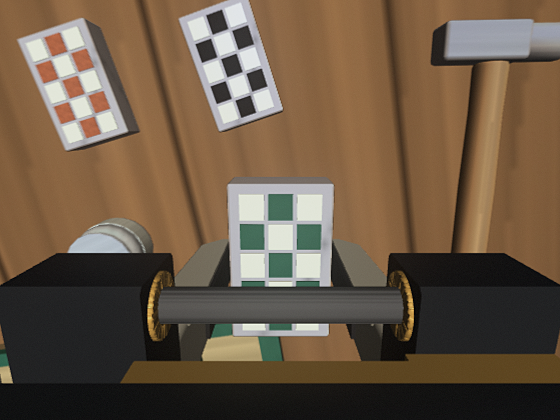

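```bash
python3 -m jog '-0.006 -0.03 0 2;-0.018 -0.07 0 4;-0.034 -0.12 0 6;-0.05 -0.17 0 8;-0.062 -0.21 0 8.7;-0.07 -0.235 -0.01 8.7;-0.072 -0.243 -0.03 8.7;-0.072 -0.243 -0.03 8.7;-0.072 -0.243 -0.03 8.7'
python3 - <<'E'
from h import *
KT=cam2world('wrist');im,d=ctrl.grab_frame('wrist');print(ctrl.sense()["eef_pos"],yaw())
cv2.imwrite('pics/w16.png',im[:,:,::-1])
E
```

```text
time_s: 30.5
eef_pos: [0.6068, -0.344, 0.0792]
eef_rot: [-2.252, -2.188, -0.0]
ft_force: [0.4, 0.6, -1.7]
width: 0.0495
[ 0.6072868  -0.34433284  0.08013932] -1.619452225837544
```

View pics/w16.png

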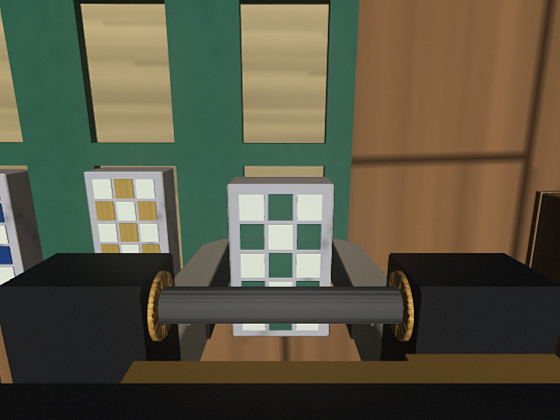

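```bash
python3 -m jog '0.0007 -0.002 -0.02 0;0.0007 -0.002 -0.035 0;0.0007 -0.002 -0.043 0;0.0007 -0.002 -0.05 0;0.0007 -0.002 -0.056 0;0.0007 -0.002 -0.060 0;0.0007 -0.002 -0.060 0'
python3 - <<'E'
from h import *
KT=cam2world('wrist');im,d=ctrl.grab_frame('wrist')
for u,v in [(240,200),(320,200),(250,270),(320,270),(240,330),(320,330)]: print(u,v,(rays(KT[0],(u,v))*d[v,u]@KT[1][:3,:3].T+KT[1][:3,3])[0].round(4))
E
```

```text
time_s: 31.42
eef_pos: [0.6075, -0.3481, 0.0207]
eef_rot: [2.254, 2.187, 0.0]
ft_force: [-1.4, 0.6, 0.5]
width: 0.0497
240 200 [ 0.5895 -0.3158  0.0355]
320 200 [ 0.6264 -0.317   0.0351]
250 270 [ 0.5923 -0.3505  0.0357]
320 270 [ 0.6264 -0.3523  0.0342]
240 330 [ 0.5853 -0.3842  0.0339]
320 330 [ 0.6264 -0.3857  0.0336]
```

```bash
python3 -m jog '0 0 -0.001 0; 0 0 -0.001 0; 0 0 -0.001 0; 0 0 0.02 0; 0 0 0.06 0;0 0.02 0.10 0; 0.01 0.06 0.12 2; 0.02 0.11 0.12 4;0.03 0.16 0.12 6;0.04 0.21 0.12 8' 0.4;python3 -m jog '0.005 0.055 0 1.7;0.01 0.11 0 1.7; 0.016 0.14 -0.02 1.7;0.0175 0.147 -0.03 1.7;0.0175 0.147 -0.03 1.7' 0.65; python3 look.py pics/w17.png
```

```text
time_s: 32.72
eef_pos: [0.648, -0.1365, 0.1425]
eef_rot: [2.094, 2.339, 0.002]
ft_force: [0.5, -0.6, 0.3]
width: 0.0651
time_s: 33.35
eef_pos: [0.6642, 0.0089, 0.1099]
eef_rot: [-2.06, -2.371, 0.002]
ft_force: [0.2, -0.1, -0.1]
width: 0.0765
[0.6646 0.0081 0.1106] 8.0
0.97 [141. 186.  82. 110.] (array([553.7,  14.1]), array([51.8, 79.8]), 5.9, 7071) delta mm [-110.9    6. ] turn -2.0
0.7 [282. 211.  68. 102.] (array([665.8,   7.9]), array([49.7, 80.3]), 7.8, 6443) delta mm [ 1.2 -0.2] turn -0.1
```

View pics/w17.png

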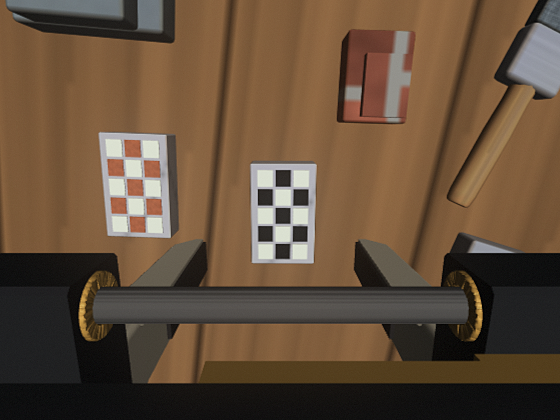

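```bash
python3 -m jog '0.001 0 -0.04 0; 0.001 0 -0.075 0; 0.001 0 -0.093 0; 0.001 0 -0.1 0; 0.001 0 -0.1 0' 0.65; python3 -m jog '0 0 0 0;0 0 0 0;0 0 0 0;0 0 0 0;0 0 0 0' -1 35;  python3 -m jog '0 0 0.01 0;0 0 0.04 0;0 0 0.08 0;0 -0.02 0.10 0;-0.002 -0.06 0.1 -2; -0.008 -0.11 0.1 -5;-0.018 -0.16 0.1 -7; -0.03 -0.20 0.1 -9;-0.042 -0.23 0.1 -9.6;-0.055 -0.256 0.09 -9.6'
```

```text
time_s: 34.08
eef_pos: [0.6663, 0.0087, 0.011]
eef_rot: [2.062, 2.37, 0.001]
ft_force: [0.1, -1.3, -0.1]
width: 0.0764
time_s: 34.7
eef_pos: [0.666, 0.0092, 0.0108]
eef_rot: [2.061, 2.37, 0.001]
ft_force: [-1.9, 1.2, 5.5]
width: 0.0495
time_s: 35.95
eef_pos: [0.6098, -0.2496, 0.1004]
eef_rot: [2.254, 2.188, -0.0]
ft_force: [-0.1, -0.0, -2.0]
width: 0.0493
```

```bash
python3 -m jog '0 0 -0.01 0;0 0 -0.02 0;0 0 -0.02 0'
python3 - <<'E'
from h import *
KT=cam2world('wrist');im,d=ctrl.grab_frame('wrist');print(ctrl.sense()["eef_pos"],yaw())
cv2.imwrite('pics/w18.png',im[:,:,::-1])
E
```

```text
time_s: 36.33
eef_pos: [0.6099, -0.2457, 0.0784]
eef_rot: [-2.25, -2.189, 0.001]
ft_force: [-0.3, 0.5, -2.3]
width: 0.0494
[ 0.61048769 -0.24582969  0.07929978] -1.5499022248561545
```

View pics/w18.png

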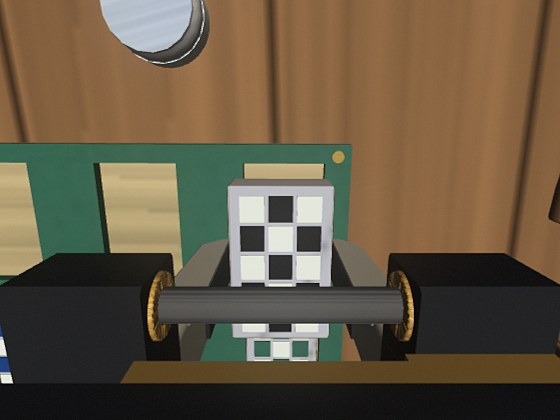

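```bash
python3 -m jog '0.0007 -0.001 -0.02 0;0.0007 -0.001 -0.035 0;0.0007 -0.001 -0.043 0;0.0007 -0.001 -0.05 0;0.0007 -0.001 -0.056 0;0.0007 -0.001 -0.059 0;0.0007 -0.001 -0.059 0'
python3 - <<'E'
from h import *
KT=cam2world('wrist');im,d=ctrl.grab_frame('wrist')
for u,v in [(240,200),(320,200),(250,270),(320,270),(240,330),(320,330)]: print(u,v,(rays(KT[0],(u,v))*d[v,u]@KT[1][:3,:3].T+KT[1][:3,3])[0].round(4))
E
```

```text
time_s: 37.25
eef_pos: [0.6115, -0.248, 0.0213]
eef_rot: [2.252, 2.19, 0.0]
ft_force: [0.2, 0.2, -2.8]
width: 0.0497
240 200 [ 0.5935 -0.2157  0.036 ]
320 200 [ 0.6304 -0.2167  0.0362]
250 270 [ 0.5965 -0.2503  0.0366]
320 270 [ 0.6303 -0.2513  0.0364]
240 330 [ 0.5895 -0.284   0.0348]
320 330 [ 0.6306 -0.2859  0.0337]
```

```bash
python3 -m jog '0 0 -0.001 0;0 0 -0.0015 0;0 0 -0.0015 0'; python3 -m jog '0 0 0 0; 0 0 0 0; 0 0 0 0; 0 0 0.02 0; 0 0 0.06 0;0 0.02 0.10 0; -0.01 0.06 0.12 2; -0.02 0.11 0.12 4;-0.035 0.16 0.12 6;-0.05 0.21 0.12 7.5' 0.4;python3 -m jog '-0.009 0.04 0 0;-0.009 0.053 -0.02 0; -0.009 0.053 -0.03 0;-0.009 0.053 -0.03 0' 0.65; python3 look.py pics/w19.png
```

```text
time_s: 37.67
eef_pos: [0.6117, -0.248, 0.0207]
eef_rot: [2.252, 2.189, 0.0]
ft_force: [-3.3, 2.2, 4.9]
width: 0.0497
time_s: 38.92
eef_pos: [0.5614, -0.0365, 0.1415]
eef_rot: [2.102, 2.332, 0.002]
ft_force: [0.3, 0.2, 0.4]
width: 0.0653
time_s: 39.42
eef_pos: [0.5515, 0.014, 0.1081]
eef_rot: [-2.104, -2.33, 0.003]
ft_force: [0.2, -1.0, 0.7]
width: 0.0763
[0.5521 0.0139 0.1089] 5.8
0.95 [285. 210.  69. 109.] (array([552.4,  14.2]), array([49.8, 79.7]), 5.9, 6618) delta mm [0.3 0.3] turn 0.1
```

View pics/w19.png

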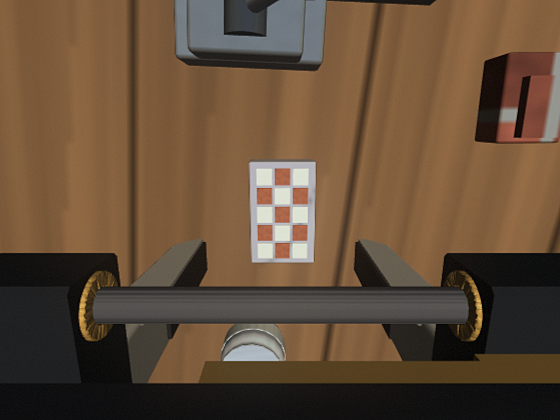

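```bash
python3 -m jog '0 0 -0.04 0; 0 0 -0.075 0; 0 0 -0.092 0; 0 0 -0.099 0; 0 0 -0.099 0' 0.65; python3 -m jog '0 0 0 0;0 0 0 0;0 0 0 0;0 0 0 0;0 0 0 0' -1 35;  python3 -m jog '0 0 0.01 0;0 0 0.04 0;0 0 0.08 0;0 -0.02 0.10 0;-0.002 -0.06 0.1 -2; -0.008 -0.11 0.1 -4;-0.018 -0.16 0.1 -6; -0.03 -0.20 0.1 -7.6;-0.038 -0.235 0.1 -7.6;-0.041 -0.2575 0.09 -7.6';python3 -m jog '0 0 -0.01 0;0 0 -0.02 0;0 0 -0.02 0'
python3 - <<'E'
from h import *
KT=cam2world('wrist');im,d=ctrl.grab_frame('wrist');print(ctrl.sense()["eef_pos"],yaw())
cv2.imwrite('pics/w20.png',im[:,:,::-1])
E
```

```text
time_s: 40.15
eef_pos: [0.553, 0.0149, 0.0113]
eef_rot: [2.105, 2.332, 0.001]
ft_force: [0.1, -0.9, -0.1]
width: 0.0769
time_s: 40.78
eef_pos: [0.5528, 0.0152, 0.0112]
eef_rot: [2.104, 2.332, 0.001]
ft_force: [-0.9, -0.8, 6.9]
width: 0.0494
time_s: 42.02
eef_pos: [0.5104, -0.2454, 0.1008]
eef_rot: [2.256, 2.185, -0.001]
ft_force: [-0.0, 0.4, -2.2]
width: 0.0495
time_s: 42.4
eef_pos: [0.5104, -0.2411, 0.079]
eef_rot: [-2.251, -2.187, 0.001]
ft_force: [0.6, 0.2, -2.0]
width: 0.0498
[ 0.51096985 -0.24130463  0.07985358] -1.6532685864577574
```

View pics/w20.png

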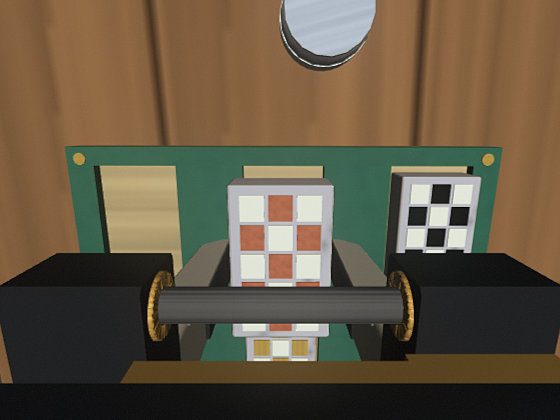

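```bash
python3 -m jog '0.0005 -0.0025 -0.02 0;0.0005 -0.0025 -0.035 0;0.0005 -0.0025 -0.043 0;0.0005 -0.0025 -0.05 0;0.0005 -0.0025 -0.056 0;0.0005 -0.0025 -0.060 0;0.0005 -0.0025 -0.0605 0;0.0005 -0.0025 -0.0605 0'
python3 - <<'E'
from h import *
KT=cam2world('wrist');im,d=ctrl.grab_frame('wrist')
for u,v in [(240,200),(320,200),(250,270),(320,270),(240,330),(320,330)]: print(u,v,(rays(KT[0],(u,v))*d[v,u]@KT[1][:3,:3].T+KT[1][:3,3])[0].round(4))
E
```

```text
time_s: 43.45
eef_pos: [0.512, -0.245, 0.0212]
eef_rot: [2.254, 2.188, 0.0]
ft_force: [-4.0, 2.8, 5.0]
width: 0.05
240 200 [ 0.494  -0.2129  0.0349]
320 200 [ 0.531  -0.2139  0.0354]
250 270 [ 0.4968 -0.2479  0.0349]
320 270 [ 0.531  -0.2491  0.0346]
240 330 [ 0.4899 -0.2812  0.0342]
320 330 [ 0.5309 -0.2823  0.0345]
```

Seated. Release, rise and view the whole jig from the wrist (TCP at about y -0.36) plus the other cameras.

```bash
python3 -m jog '0 0 0 0; 0 0 0 0; 0 0 0 0; 0 0 0.02 0; 0 0 0.06 0;0 -0.02 0.10 0; 0 -0.06 0.15 0; 0 -0.10 0.18 0;0 -0.11 0.19 0;0 -0.11 0.19 0' 0.4
python3 - <<'E'
from h import *
KT=cam2world('wrist');im,d=ctrl.grab_frame('wrist');cv2.imwrite('pics/w21.png',im[:,:,::-1]);jigfit(KT,im)
for r in ctrl.regions_of("plaque0","wrist"): print(round(r["conf"],2),np.round(r["extent"]),rect(KT,d,r["mask"],.034,.006),rect(KT,d,r["mask"],.024,.004))
im,d=ctrl.grab_frame('top');KT=cam2world('top');cv2.imwrite('pics/t21.png',im[:,:,::-1])
for r in ctrl.regions_of("plaque0","top"): print(round(r["conf"],2),np.round(r["extent"]),rect(KT,d,r["mask"],.034,.006))
im,d=ctrl.grab_frame('scene');cv2.imwrite('pics/s21.png',im[:,:,::-1])
E
```

```text
time_s: 44.75
eef_pos: [0.5121, -0.3552, 0.2112]
eef_rot: [2.255, 2.186, 0.001]
ft_force: [0.4, 0.7, -0.9]
width: 0.0653
jig ((509.6962890625, -294.2004089355469), (209.15000915527344, 288.8447265625), 88.22118377685547)
 pocket [ 609.  -348.7] [88.3 56.8] 88.3 [371. 177.]
 pocket [ 507.9 -344.4] [86.  55.8] 88.2 [276. 176.]
 pocket [ 406.4 -341.7] [87.1 59.8] 88.2 [181. 177.]
 pocket [ 612.4 -247.3] [84.5 58.6] 88.2 [377.  77.]
 pocket [ 511.3 -244.1] [84.5 55.3] 88.2 [276.  77.]
 pocket [ 411.6 -241. ] [84.4 55.5] 88.2 [176.  77.]
0.91 [180. 180.  54.  78.] (array([ 409. , -341.8]), array([51.1, 78.3]), -1.8, 3775) (array([ 426.9, -331.7]), array([40. , 90.8]), 28.7, 160)
0.77 [377.  76.  60.  93.] (array([ 610.6, -250.1]), array([51. , 79.1]), -1.8, 4716) (array([ 593.5, -257.4]), array([52.3, 79.6]), 39.9, 140)
0.73 [374. 182.  54.  81.] (array([ 606.4, -348.6]), array([51. , 79.5]), -1.8, 3827) (array([ 582.4, -347.8]), array([ 2.1, 78.4]), -2.2, 111)
0.7 [279.  78.  52.  90.] (array([ 511.9, -247.1]), array([49.6, 79. ]), -1.8, 4532) None
0.67 [279. 122. 300. 212.] (array([ 509.8, -296.3]), array([177.8, 249.7]), 88.2, 288) (array([ 510.3, -294.2]), array([205.8, 285.3]), 88.2, 530)
0.65 [275. 179.  52.  81.] (array([ 507.3, -343.4]), array([49.7, 79.2]), -1.8, 3772) None
0.97 [389. 160.  34.  22.] (array([ 609.2, -248.1]), array([49.9, 80.4]), -1.0, 654)
0.91 [394. 199.  35.  22.] (array([ 510.1, -244.2]), array([49.3, 79.7]), -1.1, 672)
0.74 [435. 161.  36.  21.] (array([ 605., -347.]), array([50., 80.]), -1.0, 642)
0.73 [432. 202.  33.  20.] (array([ 505.8, -340.4]), array([49.4, 80.3]), -1.1, 641)
0.72 [434. 239.  38.  17.] (array([ 406.5, -339.3]), array([46.4, 81.5]), -1.3, 656)
```

View pics/w21.png

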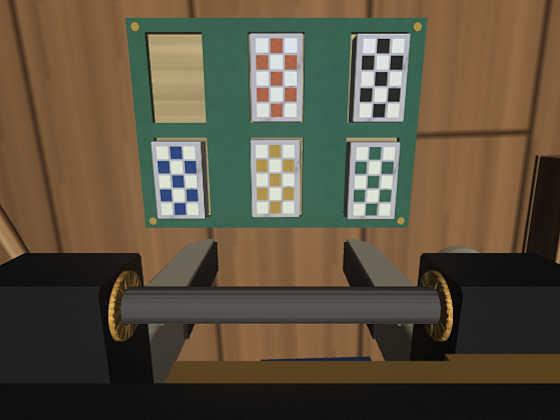

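View pics/s21.png

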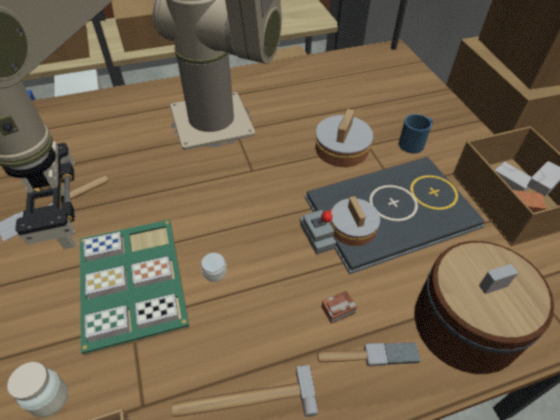

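```bash
python3 -m jog '0.01 0.05 0.02 10; 0.02 0.10 0.05 20;0.03 0.16 0.05 30;0.035 0.22 0.05 40;0.04 0.28 0.05 50;0.045 0.34 0.05 60;0.05 0.40 0.05 70;0.055 0.46 0.05 80;0.06 0.52 0.05 90;0.065 0.57 0.05 94.8' 0.2;python3 -m jog '0 0.02 0 0;0 0.03 0 0; 0 0.03 0 0'
python3 - <<'E'
from h import *
KT=cam2world('wrist');im,d=ctrl.grab_frame('wrist');cv2.imwrite('pics/w22.png',im[:,:,::-1]);print(ctrl.sense()["eef_pos"],yaw())
print(platefit(KT,im,d,(.514,.237)))
E
```

```text
time_s: 46.25
eef_pos: [0.5757, 0.2181, 0.2593]
eef_rot: [0.094, -3.139, 0.0]
ft_force: [0.1, -0.8, 0.3]
width: 0.0558
time_s: 46.62
eef_pos: [0.5767, 0.2447, 0.2599]
eef_rot: [0.083, -3.14, 0.001]
ft_force: [0.5, -0.8, -0.1]
width: 0.0557
[0.57691497 0.24409923 0.26002427] 93.01180278654076
{'red': (array([514.8, 236.6]), np.float64(56.9), 791), 'yellow': (array([495.9, 473.9]), np.float64(56.9), 1590), 'lid': (array([538.4, 226.2]), 56.5), 'grip': (array([539.6, 225.7]), array([16. , 65.5]), 87.7)}
```

View pics/w22.png

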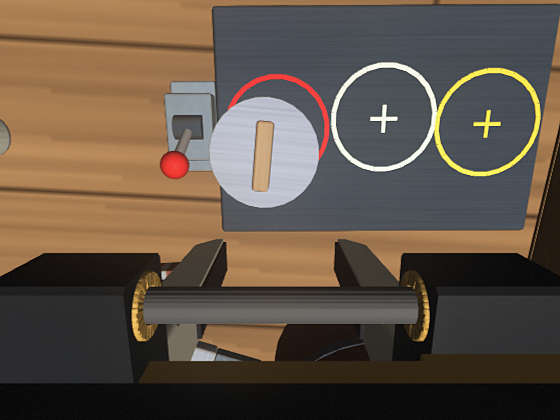

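Run:
```python
from h import *
KT=cam2world('wrist');im,d=ctrl.grab_frame('wrist');print(ctrl.sense()["eef_pos"],yaw())
print(platefit(KT,im,d,(.538,.224),.07))
```

```text
[0.57704877 0.24381443 0.26016043] 92.986413968238
{'red': (array([514.7, 236.8]), np.float64(56.9), 797), 'yellow': (array([495.8, 474.1]), np.float64(56.8), 1596), 'lid': (array([539.7, 225.6]), 56.7), 'grip': (array([538.2, 193. ]), array([81.5, 65.4]), 87.6)}
```

```bash
python3 -m jog '-0.015 -0.009 -0.03 -2.6; -0.037 -0.018 -0.06 -5.3; -0.037 -0.018 -0.10 -5.3; -0.037 -0.018 -0.14 -5.3;-0.037 -0.018 -0.165 -5.3; -0.037 -0.018 -0.177 -5.3; -0.037 -0.018 -0.177 -5.3' -0.1; python3 -m jog '0 0 0 0; 0 0 0 0; 0 0 0 0;0 0 0 0;0 0 0 0' -1 25
```

```text
time_s: 47.6
eef_pos: [0.5397, 0.2263, 0.0829]
eef_rot: [-0.063, -3.14, 0.001]
ft_force: [-0.3, 0.1, 0.5]
width: 0.0417
time_s: 48.22
eef_pos: [0.5406, 0.2268, 0.0842]
eef_rot: [0.061, 3.14, -0.001]
ft_force: [-0.9, -4.5, 6.0]
width: 0.0158
```

```bash
python3 -m jog '-0.002 0.006 0 0;-0.005 0.018 0 0;-0.008 0.036 0 0;-0.012 0.056 0 0;-0.015 0.078 0 0;-0.019 0.10 0 0;-0.023 0.122 0 0;-0.027 0.142 0 0;-0.030 0.16 0 0;-0.033 0.178 0 0'; python3 -m jog '-0.003 0.018 0 0;-0.006 0.034 0 0;-0.008 0.048 0 0;-0.010 0.060 0 0;-0.011 0.067 0 0;-0.011 0.069 0 0;-0.011 0.069 0 0;-0.011 0.069 0 0'
```

```text
time_s: 49.48
eef_pos: [0.5079, 0.4046, 0.0842]
eef_rot: [0.062, 3.139, -0.002]
ft_force: [0.2, -5.7, 2.7]
width: 0.0158
time_s: 50.48
eef_pos: [0.4968, 0.4738, 0.0842]
eef_rot: [0.061, 3.139, -0.0]
ft_force: [1.8, -4.3, 5.4]
width: 0.0157
```

```bash
python3 -m jog '0 0 0 0; 0 0 0 0; 0 0 0.02 0; 0 0 0.06 0;0.02 -0.03 0.11 0;0.04 -0.06 0.16 0;0.06 -0.08 0.17 0;0.06 -0.08 0.17 0' 0.0
python3 - <<'E'
from h import *
KT=cam2world('wrist');im,d=ctrl.grab_frame('wrist');cv2.imwrite('pics/w23.png',im[:,:,::-1]);print(ctrl.sense()["eef_pos"],yaw())
print(platefit(KT,im,d,(.496,.474)))
im,d=ctrl.grab_frame('scene');cv2.imwrite('pics/s23.png',im[:,:,::-1])
E
```

```text
time_s: 51.48
eef_pos: [0.558, 0.3931, 0.2568]
eef_rot: [0.065, 3.137, 0.004]
ft_force: [-0.1, 0.4, 0.0]
width: 0.0466
[0.55658443 0.39391719 0.25492981] 87.70159710426016
{'red': (array([514.4, 236.6]), np.float64(56.8), 1510), 'yellow': (array([495.7, 477. ]), np.float64(60.4), 334), 'lid': (array([496.1, 473.2]), 56.7), 'grip': (array([496.1, 472.1]), array([17.5, 65. ]), 88.0)}
```

View pics/w23.png

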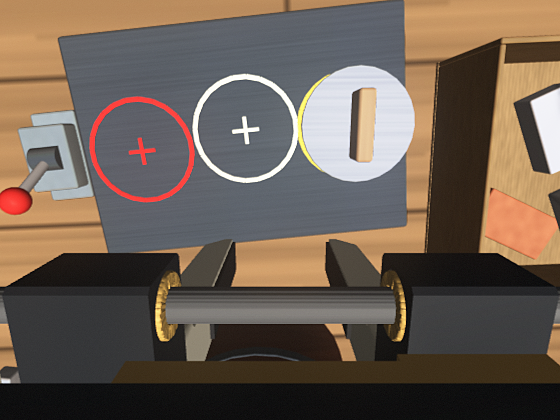

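View pics/s23.png

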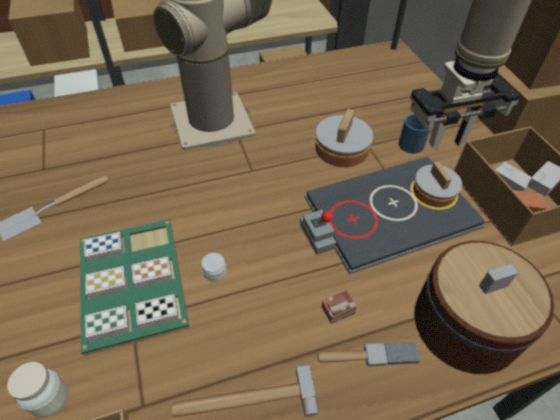

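```bash
python3 -m jog '0.01 -0.04 0 2; 0.03 -0.09 0 4;0.045 -0.14 0 6;0.053 -0.19 0 6.5;0.053 -0.23 0 6.5;0.053 -0.243 -0.04 6.5;0.053 -0.243 -0.09 6.5;0.053 -0.243 -0.13 6.5;0.053 -0.243 -0.15 6.5;0.053 -0.243 -0.15 6.5' -1
python3 - <<'E'
from h import *
KT=cam2world('wrist');im,d=ctrl.grab_frame('wrist');cv2.imwrite('pics/w24.png',im[:,:,::-1]);print(ctrl.sense()["eef_pos"],yaw())
E
```

```text
time_s: 52.82
eef_pos: [0.6073, 0.1517, 0.1013]
eef_rot: [0.119, -3.136, 0.001]
ft_force: [-0.4, 0.5, -0.0]
width: 0.0003
[0.60871828 0.15177034 0.10344602] 94.33056350333257
```

View pics/w24.png

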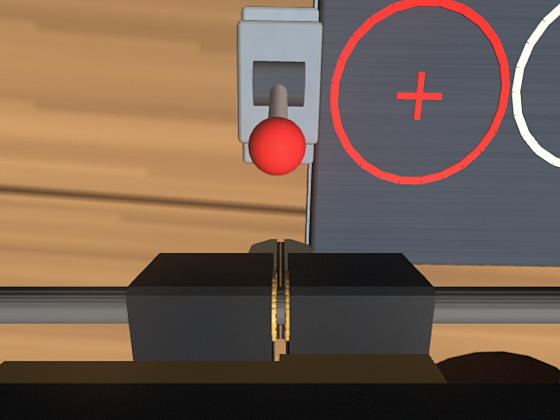

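```bash
python3 -m jog '-0.02 -0.001 0.003 0;-0.03 -0.002 0.003 0;-0.04 -0.003 0.003 0;-0.05 -0.004 0.003 0;-0.06 -0.005 0.003 0;-0.07 -0.006 0.003 0;-0.08 -0.006 0.003 0;-0.088 -0.007 0.003 0;-0.094 -0.008 0.003 0;-0.097 -0.008 0.003 0';python3 -m jog '-0.002 0 0 0;-0.004 0 0 0;-0.004 0 0 0'
```

```text
time_s: 54.12
eef_pos: [0.5114, 0.143, 0.106]
eef_rot: [0.117, -3.139, 0.0]
ft_force: [1.0, -0.4, -1.2]
width: 0.0007
time_s: 54.5
eef_pos: [0.5078, 0.1432, 0.1061]
eef_rot: [0.118, -3.139, 0.0]
ft_force: [-0.1, -0.4, -0.1]
width: 0.0005
```

```bash
python3 -m jog '-0.002 0 0 0;-0.004 0 0 0;-0.004 0 0 0'
python3 - <<'E'
from h import *
im,d=ctrl.grab_frame('wrist');cv2.imwrite('pics/w25.png',im[:,:,::-1])
im,d=ctrl.grab_frame('scene');cv2.imwrite('pics/s25.png',cv2.resize(im[140:280,260:460,::-1],None,fx=4,fy=4))
E
```

```text
time_s: 54.88
eef_pos: [0.5053, 0.1431, 0.1063]
eef_rot: [-0.117, 3.136, 0.0]
ft_force: [8.5, 0.4, -5.8]
width: 0.0007
```

View pics/s25.png

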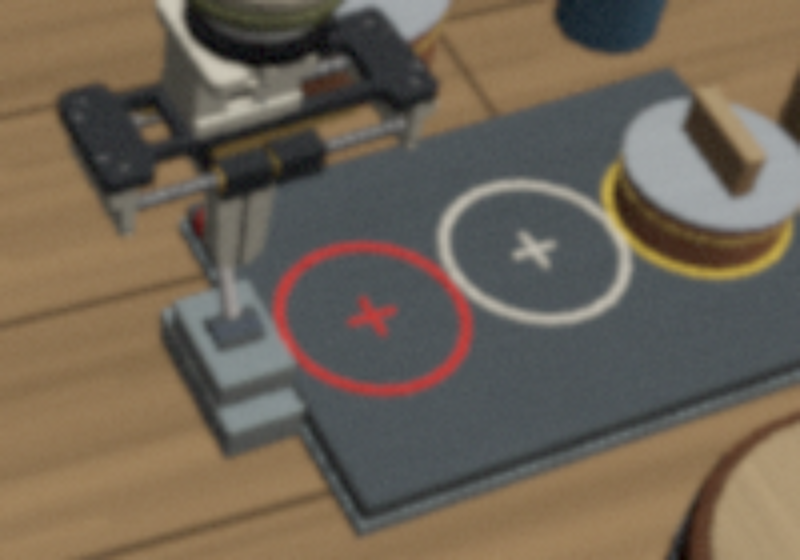

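View pics/w25.png

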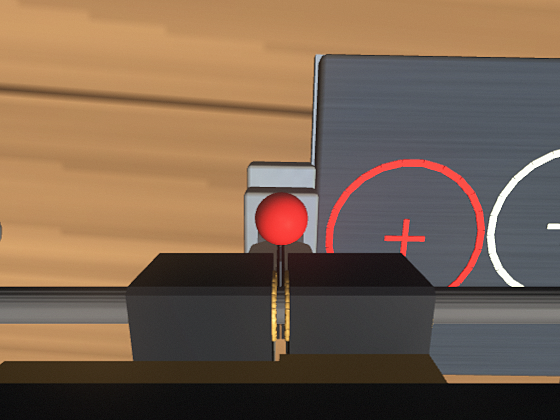

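At the stop (8.5 N). Retreat away from everything, then do the final checks.

```bash
python3 -m jog '0.02 0.001 0 0;0.04 0.003 0.01 0;0.05 0.003 0.05 0;0.05 0.003 0.10 0;0.05 0.04 0.14 0;0.06 0.09 0.15 0;0.07 0.14 0.15 0;0.07 0.17 0.15 0;0.07 0.17 0.15 0;0.07 0.17 0.15 0' 0
python3 - <<'E'
from h import *
KT=cam2world('wrist');im,d=ctrl.grab_frame('wrist');cv2.imwrite('pics/w26.png',im[:,:,::-1]);print(ctrl.sense()["eef_pos"],ctrl.sense()["ft_force"])
print(platefit(KT,im,d,(.496,.474)))
hsv=cv2.cvtColor(im,cv2.COLOR_RGB2HSV);P,uv=pts(KT,d,np.ones(d.shape,bool)); H=hsv[uv[:,1],uv[:,0]].astype(int)
red=((H[:,0]<6)|(H[:,0]>174))&(H[:,1]>150)&(P[:,2]>.085)&(P[:,2]<.14)&(P[:,1]<.22)&(P[:,1]>.05); print("ball",P[red].mean(0),red.sum())
im,d=ctrl.grab_frame('top');KT=cam2world('top');cv2.imwrite('pics/t26.png',im[:,:,::-1])
for n,z in (("plaque0",.034),("tin",.042),("offcut",.038)):
  for r in ctrl.regions_of(n,"top")[:6]: print(n,round(r["conf"],2),np.round(r["extent"]),rect(KT,d,r["mask"],z,.006))
im,d=ctrl.grab_frame('scene');cv2.imwrite('pics/s26.png',im[:,:,::-1])
E
```

```text
time_s: 56.22
eef_pos: [0.5737, 0.3125, 0.2558]
eef_rot: [0.118, -3.139, 0.001]
ft_force: [0.2, 0.3, -0.8]
width: 0.0465
[0.57387539 0.31217921 0.25604203] [-0.19593049 -0.45689319 -0.62707716]
{'red': (array([514.8, 236.7]), np.float64(56.9), 1540), 'yellow': (array([495.9, 474.8]), np.float64(57.6), 668), 'lid': (array([496.2, 472.9]), 56.9), 'grip': (array([496.3, 470.5]), array([19.7, 65.4]), 87.8)}
ball [0.48398844 0.14560789 0.12205134] 821
plaque0 0.91 [435. 160.  37.  26.] (array([ 605., -347.]), array([50., 80.]), -1.0, 659)
plaque0 0.83 [390. 160.  38.  26.] (array([ 609.1, -248. ]), array([49.9, 80.3]), -1.0, 657)
plaque0 0.8 [431. 202.  34.  24.] (array([ 505.8, -340.5]), array([49.4, 80.2]), -1.1, 652)
plaque0 0.76 [434. 241.  38.  19.] (array([ 406.5, -339.3]), array([46.4, 81.5]), -1.3, 635)
plaque0 0.71 [395. 197.  32.  24.] (array([ 510.1, -244.2]), array([49.3, 79.9]), -1.1, 669)
tin 0.92 [336. 188.  28.  24.] (array([ 538.1, -112.6]), array([47. , 48.1]), -46.4, 317)
offcut 0.78 [246. 121.  23.  26.] (array([713. , 115.5]), array([43.9, 52.9]), 10.0, 209)
```

View pics/w26.png

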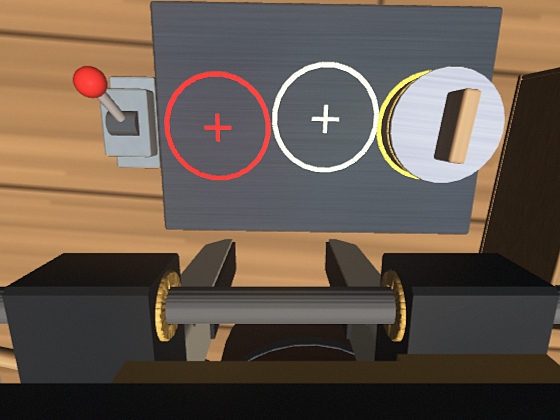

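View pics/s26.png

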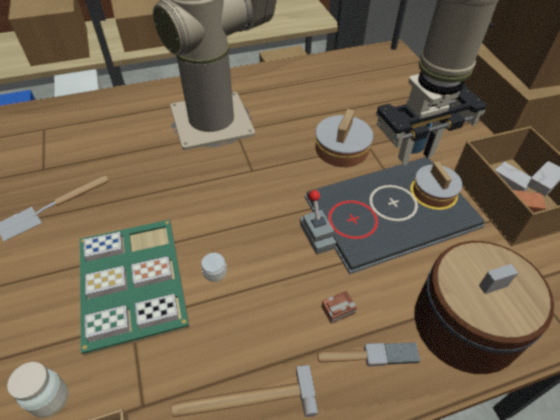

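All conditions look met: lever off, pot on the yellow ring, five plaques seated, bystanders unmoved.

```bash
python3 -c "
from plant import ctrl
print(ctrl.hand_in())"
```

```text
the job is handed in; nothing more can be done
None
```

I did every step in the required order and handed the job in at about 56 s; no verdict came back. The hot plate went on, and I slid the pot to the red ring. I then seated all five plaques in the jig, slid the pot to the yellow ring and switched the hot plate off.

**Last checks, just before handing in:**
- **Pot:** it stands within about 2 mm of the yellow ring's centre.
- **Plaques:** the earlier close-up put all five within about 3 mm of their pocket centres, square and flat. Just before release, four read as resting on the pocket floor. The green one may have been about 0.5 mm above it, and I pressed it down a further 1 mm as I opened the fingers. The final picture shows none has moved since.
- **Lever:** it is back at its starting off position, pushed until it met the stop.
- **Tin and offcut:** both are within about 1 mm of where they started.
- **Robot:** the arm stands clear of everything.

**What disagreed or went wrong:**
- **Fingertip position:** the fingertips sit about 2 mm behind the TCP, not 19 mm ahead as stated. My first grasp closed above the brass plaque without touching it, and I regrasped lower.
- **Pot knocked:** the pot was knocked about 27 mm off the red ring while I was placing plaques. By then it had already been measured within about 1 mm of the red ring's centre, and I found it again before the last slide.
- **Missed detection:** the network missed the green plaque in the close view, so I located it from its corners by hand.
- **Camera offset:** the top and wrist cameras differ by up to about 3 mm, still within the tolerances.

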